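# Rack the fired-clay reference tiles from a touching row

### The arm

A 6-joint arm with a two-finger parallel gripper is mounted at the origin on the work surface; the furniture and walls round the work are solid. World frame = base frame: x ahead of the robot, y to its left, z up, the work surface at z = 0. Lengths are in m, angles in rad, forces in N, time in s.
With the tool pointing down it reaches from about 0.35 to 1 m from the base axis. Payload 7.1 kg.
Tool frame: the origin (TCP) lies midway between the tips of the shut fingers; the grasp point (between the pads) lies 19 mm behind it (grasp_offset is the distance from the TCP to the grasp point, in m); x points along the fingers, y is the direction in which the jaws open and shut, and the axes are right-handed (so a half turn about x gives the same grasp; the last joint's range is limited). The gripper opens to 85 mm and grips with 20 to 120 N. Pads are 22 mm wide; open, the fingers measure 114 mm over their backs; the gripper's body (76 mm by 85 mm) begins 54 mm behind the grasp point. The pads swing forward as they close: fully open they stand 13 mm farther back than shut.
Start: joints at [-1.246, 0.423, 1.63, -0, 1.089, -0.019], TCP at [0.211, -0.588, 0.231] pointing down, gripper open.
Joint ranges: [-3, 3], [-0.9, 2.11], [0.09, 2.58], [-1.31, 4.45], [0.11, 2.69], [-2.54, 2.54]. Speed limits (rad/s): [2.39, 2.39, 3.01, 3.14, 3.14, 3.14].

### API

Orientations are given as a 3x3 rotation matrix whose columns are the frame's x, y, z axes.
In Python, from workcell import read_state, get_image, calibration, hand_in, grasp_offset gives the robot as it stands.
- The arm moves only by the tool carry_out, never from a script. Its argument "moves" is a list of rows, each an object with "hand": the finger opening in cm, from 0 to 8.54; "slide": the shift along the tool's x, y, z in cm, a list of three; "rotation": the turn, a rotation vector about the tool's x, y, z in rad, a list of three. In form: [{"hand": hand, "slide": [dx, dy, dz], "rotation": [wx, wy, wz]}, ...]. A call has 1 to 20 rows; each row is the pose to reach, as a shift and turn from the pose commanded when the call began, along the tool's axes at that moment; what a row does not reach only later rows make up. A row lasts 1/8 s, in which the tool goes at most 62.5 mm and 10.7 degrees, less where a joint would pass 70% of its speed; a pose out of reach is approached as far as the arm can. A call with a gripper value outside its range is refused whole. The fingers move at their own pace and stop on an object; "newtons" is the grip in N (left out, the last holds). Time passes only in rows, so rows that repeat a pose let the fingers close. It gives the time, the measured TCP pose, the force and the opening at its end, in the units of the state.
- read_state(): the state, without advancing time (a new reading comes with each control period).
- get_image(name): name is "scene" or "top"; returns the picture (384x512x3 uint8, red, green, blue); there is no depth.
- calibration(name): a dict with "fx", "fy", "cx", "cy" (pixels), "k1" (the pictures are not rectified: a ray, as slopes to the right and down, at radius r is drawn at 1 + k1 r^2 times it, then the intrinsics apply), "eye" and "attitude" of the camera in the world. Camera axes: x right, y down, z forward; pixel columns grow to the right and rows downward; lengths in m; the calibration is good to about 2 mm. A picture is of the moment at which its call begins. calibration takes no time and is no camera call.
- hand_in(): hands the job in, once; it reports no verdict.
The state is a dict: "time": time; "q": joint angles; "qvel": joint speeds; "tau": joint torques, N m; "ee_pos": TCP position; "eef_rot": TCP orientation; "force": force on the tool from outside, world axes, zero at the start; "torque": the same for the moment, N m; "grip_width": opening from 0.0 (shut) to 1.0 (fully open).
Only numpy, scipy, OpenCV 4.12 (cv2) and the standard library are available. Lean on these libraries where they do the work, as an engineer would, in place of code of your own. Each camera call takes 0.05 s, during which the arm holds its last target. There are 200 camera calls.

### The job

Put every short fired-clay tile away in the tile rack, one to a bay: push each one clear of the touching row, without shifting the two long scored blanks, which stay where they lie, then slide it flat into an empty bay all the way to the back stop. When all the short tiles that are there are home, lock the rack by sliding its comb by the black knob to the far end of its travel, so that its teeth stand in front of the tiles. Leave the dish and the loupe where they are.

Things in the scene. Friction and masses are not known exactly. Their poses are not given: they have to be found in the camera images.
- tile_a: short fired-clay tile, 85 x 52 x 12 mm (x, y, z), about 100 g, a small dark blind hole near each end of its top; origin at the centre of its underside, x along its 85 mm. If present it starts in the touching row, which lies side by side along the tiles' y, centres in line: tile_a, blank_a, tile_b, blank_b, tile_c from +y to -y (a missing tile leaves its place empty)
- tile_b: short fired-clay tile, 85 x 52 x 12 mm (x, y, z), about 100 g, a small dark blind hole near each end of its top; origin at the centre of its underside, x along its 85 mm. If present it starts in the touching row, which lies side by side along the tiles' y, centres in line: tile_a, blank_a, tile_b, blank_b, tile_c from +y to -y (a missing tile leaves its place empty)
- tile_c: short fired-clay tile, 85 x 52 x 12 mm (x, y, z), about 100 g, a small dark blind hole near each end of its top; origin at the centre of its underside, x along its 85 mm. If present it starts in the touching row, which lies side by side along the tiles' y, centres in line: tile_a, blank_a, tile_b, blank_b, tile_c from +y to -y (a missing tile leaves its place empty)
- tile_d: short fired-clay tile, 85 x 52 x 12 mm (x, y, z), about 100 g, a small dark blind hole near each end of its top; origin at the centre of its underside, x along its 85 mm. Always present; starts alone between the row and the rack
- blank_a: long fired-clay blank, 110 x 52 x 12 mm (x, y, z), cross-scored on top; origin at the centre of its underside, x along its 110 mm. It stays where it lies; about 100 g, so it shifts when bumped
- blank_b: long fired-clay blank, 110 x 52 x 12 mm (x, y, z), cross-scored on top; origin at the centre of its underside, x along its 110 mm. It stays where it lies; about 100 g, so it shifts when bumped
- rack: fixed low wooden rack, 264 mm wide (y), 92 deep, 22 high, open at the front and underneath: tiles slide in on the board. Origin at board height, middle of the mouth line; x points inward, y along the bays. Four bays, 64 mm pitch, 56 mm wide between 8 mm walls, 18 high under a clear roof that starts 4 mm in. Back stop 84 mm in: a tile that is home has its centre 41.5 mm in and sticks out 1 mm
- bay0 (a point): middle of the mouth of bay 0 at board height (bays 0 to 3 from the rack's -y end to its +y end); same axes as the rack
- bay1 (a point): middle of the mouth of bay 1 at board height (bays 0 to 3 from the rack's -y end to its +y end); same axes as the rack
- bay2 (a point): middle of the mouth of bay 2 at board height (bays 0 to 3 from the rack's -y end to its +y end); same axes as the rack
- bay3 (a point): middle of the mouth of bay 3 at board height (bays 0 to 3 from the rack's -y end to its +y end); same axes as the rack
- comb (a joint): aluminium locking comb on the rack; 0 = open: its four round 5 mm teeth, 4 to 30 mm above the board and reaching 9 mm out from the mouth line, stand in front of the walls; slides along the rack's +y to 0.032 m = locked: a tooth before the middle of each bay. Friction about 3 N; stays where left; a tile sticking out over 4 mm blocks it
- knob (a point): middle height of the comb's black upright knob, 16 mm diameter, from 31 to 58 mm above the board, 13 mm behind the mouth line; moves with the comb; the comb bar below it is 10 mm wide (rack x) and its top is 31 mm above the board
- dish: white round dish, 68 mm, 14 mm high, bystander; origin at the centre of its underside
- loupe: black cylindrical eye loupe, 32 mm diameter, 27 mm high, bystander; origin at the centre of its underside
- board: fixed grey sorting board, 370 x 860 x 36 mm (x, y, z) on the table; origin at the centre of its underside. Tiles, blanks, rack, dish and loupe all stand on its top, which is 36 mm above the table

How it is judged:
By the outcome, as a careful person would: the job done as asked, in the order asked, and still so for the second after the job is handed in, with the robot touching nothing.
Of tile_a, tile_b, tile_c only 2 to 3 are there at a start; the rules pass over those that are not, and their reading is None.
At some moment in a run one of tile_d may be knocked a few centimetres aside while the robot is not near it.
Once in a run the grip may slacken for a moment while it holds something.
It also fails if it takes over 210 s, if anything falls off the work surface, if the arm or the gripper's body presses on something with over 40 N, if the wrist force passes 120 N, or if a joint passes its speed limit or range.

## Working session

There is one attempt and no reset: what is moved stays moved. The work goes in short steps, Python scripts to look and compute and a tool call to move; the robot and the scene stay as the last step left them, time stands still between calls to the robot, and variables do not carry over. Pictures are saved under pics/ and viewed, about 12 in all and at most 16, crops included, and the job is handed in when it is done.

Besides the shell and the picture viewer there is one more tool, called after "Emit:" in YAML: its name, and indented under it one key for each argument. carry_out: Moves the arm, as the interface text tells. Its arguments: {"type":"object","properties":{"moves":{"type":"array"},"newtons":{"type":"number"}},"required":["moves"]}

```bash
mkdir -p pics
cat > h.py <<'E'
import numpy as np, cv2
from workcell import read_state, get_image, calibration, hand_in, grasp_offset
def cal(n):
    c=calibration(n); return c, np.array(c["eye"]), np.array(c["attitude"])
def ray(n,px):
    c,e,R=cal(n); K=np.array([[c["fx"],0,c["cx"]],[0,c["fy"],c["cy"]],[0,0,1.]])
    p=np.array([(px[0]-c["cx"])/c["fx"],(px[1]-c["cy"])/c["fy"]]); u=p.copy()
    for _ in range(20): u=p/(1+c["k1"]*(u@u))
    return e,R@np.array([u[0],u[1],1])
def pt(n,px,z):
    e,d=ray(n,px); return e+d*(z-e[2])/d[2]
def proj(n,P):
    c,e,R=cal(n); v=R.T@(np.array(P)-e); u=v[:2]/v[2]; u=u*(1+c["k1"]*(u@u))
    return np.array([c["fx"]*u[0]+c["cx"],c["fy"]*u[1]+c["cy"]])
def save(n,f):
    im=get_image(n); cv2.imwrite("pics/"+f,im[:,:,::-1]); return im
E
python3 - <<'E'
from h import *
for n in ("top","scene"):
    save(n,n+"0.png"); print(n,calibration(n))
s=read_state(); print(s); print(grasp_offset if not callable(grasp_offset) else grasp_offset())
E
```

```text
top {'fx': 435.8339789943492, 'fy': 435.8339789943492, 'cx': 252.5832780997198, 'cy': 185.70782825328374, 'k1': -0.15099157907753896, 'eye': array([0.39254552, 0.0169173 , 1.16682864]), 'attitude': array([[ 0.01677517, -0.9820422 ,  0.18791413],
       [-0.99983271, -0.01784606, -0.0040083 ],
       [ 0.00728985, -0.18781545, -0.98217728]])}
scene {'fx': 430.49844898508303, 'fy': 430.49844898508303, 'cx': 252.8009746844019, 'cy': 190.8119090756955, 'k1': 0.032009121590593666, 'eye': array([-0.48748201,  0.71430168,  0.66468789]), 'attitude': array([[-0.53536285, -0.34556475,  0.77069555],
       [-0.84453184,  0.23235797, -0.48246839],
       [-0.01235319, -0.90917258, -0.41623626]])}
{'time': 0.1, 'q': array([-1.24596991e+00,  4.23769671e-01,  1.63060627e+00,  2.50299344e-06,
        1.08860030e+00, -1.89930607e-02]), 'qvel': array([-0.00121901, -0.00076765, -0.00225582, -0.00125235, -0.00072849,
       -0.0005367 ]), 'tau': array([ 7.05951879e-04, -5.58420646e+01, -2.82446337e+01,  3.66160862e-05,
        3.00961357e-03,  2.96500548e-05]), 'ee_pos': array([ 0.2105507 , -0.58794575,  0.23062302]), 'eef_rot': array([[-4.39463472e-04,  3.37084080e-01, -9.41474445e-01],
       [ 1.31194527e-03, -9.41473531e-01, -3.37084365e-01],
       [-9.99999043e-01, -1.38329921e-03, -2.84926360e-05]]), 'force': array([0.47097525, 0.74031159, 0.16287561]), 'torque': array([-0.01123416,  0.04317176,  0.05719325]), 'grip_width': 0.9996373556284243}
0.0187
```

View pics/top0.png

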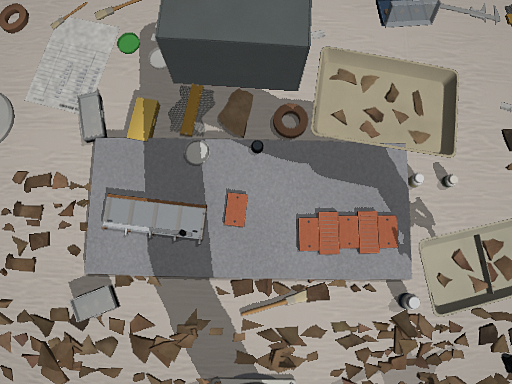

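View pics/scene0.png

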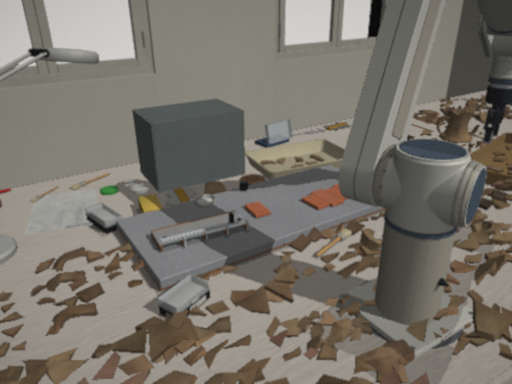

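Run:
```python
from h import *
im=cv2.imread("pics/top0.png")
cv2.imwrite("pics/c1.png",cv2.resize(im[180:260,95:255],None,fx=5,fy=5,interpolation=cv2.INTER_CUBIC))
a=im.astype(int); m=((a[:,:,2]>a[:,:,0]+70)&(a[:,:,2]>130)).astype(np.uint8)*255
m[:, :200]=0; m[:185]=0;m[260:]=0;m[:,402:]=0
n,l,st,c=cv2.connectedComponentsWithStats(m)
for i in range(1,n):
    if st[i,4]>30:
        cn=np.argwhere(l==i)[:,::-1]; w=np.array([pt("top",p,.048)[:2] for p in cn])
        r=cv2.minAreaRect((w*1000).astype(np.float32)); print(st[i],r, cv2.boxPoints(r))
cv2.imwrite("pics/c2.png",cv2.resize(im[190:270,280:410],None,fx=6,fy=6,interpolation=cv2.INTER_CUBIC))
for p in [(97,138),(407,150),(411,278),(85,275)]: print(pt("top",p,.036))
```

```text
[225 193  23  34 617] ((544.3065795898438, 55.0156135559082), (50.681488037109375, 83.50695037841797), 84.34555053710938) [[500.25946   33.912086]
 [583.3601    25.684258]
 [588.3537    76.11914 ]
 [505.25305   84.34697 ]]Traceback (most recent call last):
  File "<stdin>", line 9, in <module>
  File "h.py", line 11, in pt
    e,d=ray(n,px); return e+d*(z-e[2])/d[2]
        ~~~^^^^^^
  File "h.py", line 6, in ray
    c,e,R=cal(n); K=np.array([[c["fx"],0,c["cx"]],[0,c["fy"],c["cy"]],[0,0,1.]])
          ~~~^^^
  File "h.py", line 4, in cal
    c=calibration(n); return c, np.array(c["eye"]), np.array(c["attitude"])
ValueError: time passes only in moves, steps and waits
```

View pics/c1.png

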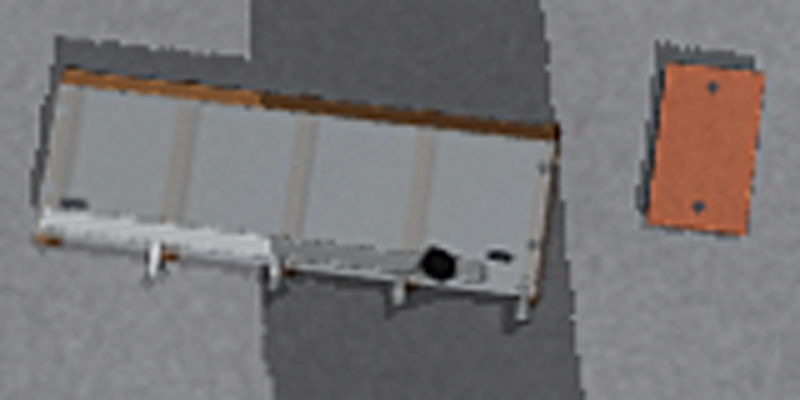

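```bash
sed -i 's/^def cal(n):/import functools\n@functools.lru_cache(None)\ndef cal(n):/' h.py
cat >> h.py <<'E'
def mask(im):  # RGB image
    a=im.astype(int); m=((a[:,:,0]>a[:,:,2]+60)&(a[:,:,0]>110)).astype(np.uint8)*255
    m[:,:95]=0;m[:185]=0;m[262:]=0;m[:,404:]=0
    return m
def world(n,cn,z): return np.array([pt(n,p,z)[:2] for p in cn])
E
python3 - <<'E'
from h import *
im=cv2.imread("pics/top0.png"); m=mask(im[:,:,::-1]); 
n,l,st,c=cv2.connectedComponentsWithStats(m)
for i in range(1,n):
    if st[i,4]>30:
        w=world("top",np.argwhere(l==i)[:,::-1],.048)
        r=cv2.minAreaRect((w*1000).astype(np.float32)); print(st[i],r,w.mean(0))
        print(cv2.boxPoints(r).round(1).tolist())
cv2.imwrite("pics/c2.png",cv2.resize(im[190:270,280:410],None,fx=6,fy=6,interpolation=cv2.INTER_CUBIC))
for p in [(97,138),(407,150),(411,278),(85,275)]: print("board",pt("top",p,.036))
for p in [(62,72),(558,128),(530,302),(42,232)]: print("rack",pt("top",(95+p[0]/5-.4,180+p[1]/5-.4),.058))
for p in [(152,278),(275,285),(398,303),(522,317)]: print("tooth tip",pt("top",(95+p[0]/5-.4,180+p[1]/5-.4),.062))
for p in [(438,263)]: print("knob",pt("top",(95+p[0]/5-.4,180+p[1]/5-.4),.094))
print("dish",pt("top",(197,152),.05),"loupe",pt("top",(257,147),.063))
E
```

```text
[225 193  23  34 624] ((543.9154052734375, 54.982444763183594), (50.7165641784668, 84.19458770751953), 84.49072265625) [0.54380131 0.0549746 ]
[[499.6000061035156, 33.79999923706055], [583.4000244140625, 25.700000762939453], [588.2999877929688, 76.19999694824219], [504.3999938964844, 84.30000305175781]]
[108 194  39   7  97] ((569.8895874023438, 342.3956298828125), (104.33778381347656, 6.7303266525268555), 84.43042755126953) [0.57006708 0.34296765]
[[561.5, 290.79998779296875], [568.2000122070312, 290.1000061035156], [578.2999877929688, 394.0], [571.5999755859375, 394.6000061035156]]
[ 299  211   99   43 3316] ((489.5699157714844, -237.7409210205078), (107.83090209960938, 259.01055908203125), 1.7097841501235962) [ 0.48842886 -0.23536102]
[[431.79998779296875, -109.9000015258789], [439.5, -368.79998779296875], [547.2999877929688, -365.6000061035156], [539.5999755859375, -106.69999694824219]]
board [0.7348009  0.44274806 0.036     ]
board [ 0.7165492 -0.4104962  0.036    ]
board [ 0.37057542 -0.40632016  0.036     ]
board [0.36356239 0.44591671 0.036     ]
rack [0.57564267 0.39342157 0.058     ]
rack [0.55149891 0.13079386 0.058     ]
rack [0.46196176 0.14201005 0.058     ]
rack [0.4914468  0.39788279 0.058     ]
tooth tip [0.46905926 0.33670338 0.062     ]
tooth tip [0.4672109 0.2724503 0.062    ]
tooth tip [0.45965993 0.20877062 0.062     ]
tooth tip [0.45404899 0.1453546  0.062     ]
knob [0.47788791 0.18419552 0.094     ]
dish [0.69463451 0.16142648 0.05      ] loupe [0.70744373 0.00254956 0.063     ]
```

View pics/c2.png

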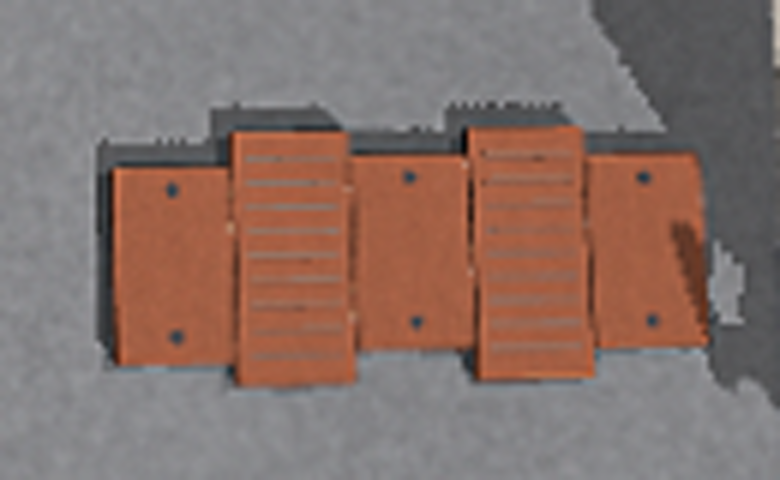

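```bash
cat >> h.py <<'E'
from scipy.spatial.transform import Rotation as Ro
def rot(th): # tool x down, y = -(tile y) ; th = tile/rack yaw deg
    t=np.radians(th); ty=np.array([np.sin(t),-np.cos(t),0]); tx=np.array([0,0,-1.]); return np.c_[tx,ty,np.cross(tx,ty)]
def go(x,y,z,th,frm=None):
    s=read_state(); R=np.array(s["eef_rot"]) if frm is None else rot(frm[3]); p=np.array(s["ee_pos"]) if frm is None else np.array(frm[:3])
    print("slide cm",(R.T@(np.array([x,y,z])-p)*100).round(2),"rot",Ro.from_matrix(R.T@rot(th)).as_rotvec().round(4))
E
python3 - <<'E'
from h import *
go(.519,.0574,.10,-5.4)
im=cv2.imread("pics/c2.png")
for n,a,b in [("a",(172,190),(176,337)),("b",(409,178),(417,322)),("c",(643,178),(652,322))]:
    A,B=[pt("top",(280+p[0]/6-.42,190+p[1]/6-.42),.048)[:2] for p in (a,b)]
    d=A-B; print(n,((A+B)/2).round(4),np.degrees(np.arctan2(d[1],d[0])),np.linalg.norm(d))
E
```

```text
slide cm [ 13.13 -50.34 -50.79] rot [4.381e-01 3.000e-04 1.400e-03]
a [ 0.4842 -0.1338] 1.387385984167749 0.06311684546053356
b [ 0.4912 -0.2378] 2.216437079084583 0.062291643380559
c [ 0.4921 -0.3419] 1.8696842009941514 0.0628118766944801
```

Emit:
carry_out:
  moves:
    - {"hand":6.2,"slide":[4,-10,-10],"rotation":[0.1,0,0]}
    - {"hand":6.2,"slide":[8,-25,-25],"rotation":[0.22,0,0]}
    - {"hand":6.2,"slide":[13.1,-50.3,-50.8],"rotation":[0.438,0,0]}
    - {"hand":6.2,"slide":[13.1,-50.3,-50.8],"rotation":[0.438,0,0]}
    - {"hand":6.2,"slide":[13.1,-50.3,-50.8],"rotation":[0.438,0,0]}
    - {"hand":6.2,"slide":[13.1,-50.3,-50.8],"rotation":[0.438,0,0]}
    - {"hand":6.2,"slide":[13.1,-50.3,-50.8],"rotation":[0.438,0,0]}
    - {"hand":6.2,"slide":[13.1,-50.3,-50.8],"rotation":[0.438,0,0]}
    - {"hand":6.2,"slide":[13.1,-50.3,-50.8],"rotation":[0.438,0,0]}
    - {"hand":6.2,"slide":[13.1,-50.3,-50.8],"rotation":[0.438,0,0]}
    - {"hand":6.2,"slide":[13.1,-50.3,-50.8],"rotation":[0.438,0,0]}
    - {"hand":6.2,"slide":[13.1,-50.3,-50.8],"rotation":[0.438,0,0]}
    - {"hand":6.2,"slide":[13.1,-50.3,-50.8],"rotation":[0.438,0,0]}
    - {"hand":6.2,"slide":[13.1,-50.3,-50.8],"rotation":[0.438,0,0]}
    - {"hand":6.2,"slide":[13.1,-50.3,-50.8],"rotation":[0.438,0,0]}
    - {"hand":6.2,"slide":[13.1,-50.3,-50.8],"rotation":[0.438,0,0]}
    - {"hand":6.2,"slide":[13.1,-50.3,-50.8],"rotation":[0.438,0,0]}
    - {"hand":6.2,"slide":[13.1,-50.3,-50.8],"rotation":[0.438,0,0]}

```text
time: 2.35
ee_pos: [0.5194, 0.0561, 0.1004]
eef_rot: [[0.0, -0.095, -0.996], [0.0, -0.996, 0.095], [-1.0, -0.0, -0.0]]
force: [0.4, -0.1, 0.0]
grip_width: 0.729
```

Run:
```python
from h import *
go(.519,.0574,.035,-5.4)
im=save("top","t1.png"); save("scene","s1.png")
a=cv2.imread("pics/t1.png")[150:270,90:410];b=cv2.imread("pics/s1.png")[100:300,100:400]
cv2.imwrite("pics/v1.png",np.vstack([cv2.resize(a,(720,270),interpolation=cv2.INTER_CUBIC),cv2.resize(b,(495,330),interpolation=cv2.INTER_CUBIC).copy() if 0 else cv2.copyMakeBorder(cv2.resize(b,(495,330)),0,0,0,225,cv2.BORDER_CONSTANT)]))
```

```text
slide cm [ 6.54 -0.13  0.05] rot [-0.0004 -0.0001  0.    ]
```

View pics/v1.png

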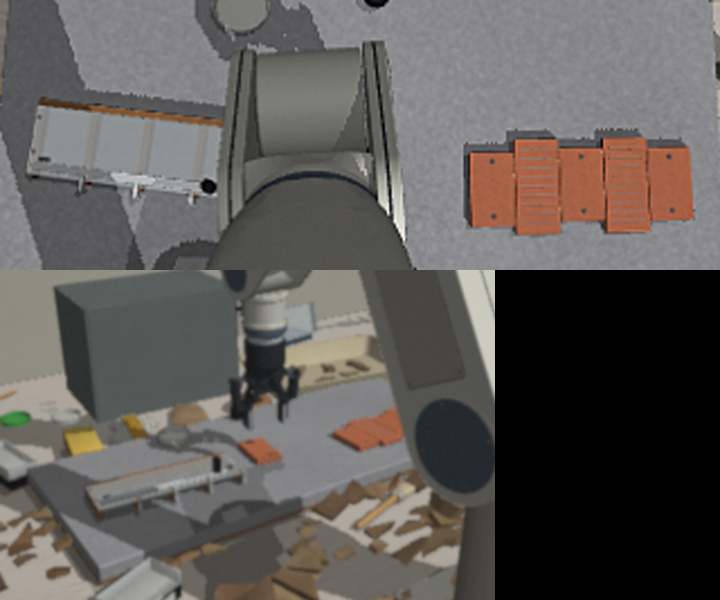

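Emit:
carry_out:
  newtons: 40
  moves:
    - {"hand":6.4,"slide":[4,-0.13,0.05],"rotation":[0,0,0]}
    - {"hand":6.4,"slide":[6.5,-0.13,0.05],"rotation":[0,0,0]}
    - {"hand":6.4,"slide":[6.5,-0.13,0.05],"rotation":[0,0,0]}
    - {"hand":6.4,"slide":[6.5,-0.13,0.05],"rotation":[0,0,0]}
    - {"hand":6.4,"slide":[6.5,-0.13,0.05],"rotation":[0,0,0]}

```text
time: 3.08
ee_pos: [0.5199, 0.0578, 0.0364]
eef_rot: [[0.002, -0.094, -0.996], [0.0, -0.996, 0.094], [-1.0, -0.0, -0.002]]
force: [0.3, 0.4, -0.3]
grip_width: 0.756
```

Emit:
carry_out:
  newtons: 40
  moves:
    - {"hand":4.5,"slide":[0,0,0],"rotation":[0,0,0]}
    - {"hand":4.5,"slide":[0,0,0],"rotation":[0,0,0]}
    - {"hand":4.5,"slide":[0,0,0],"rotation":[0,0,0]}
    - {"hand":4.5,"slide":[0,0,0],"rotation":[0,0,0]}
    - {"hand":4.5,"slide":[0,0,0],"rotation":[0,0,0]}

```text
time: 3.7
ee_pos: [0.5197, 0.0578, 0.0366]
eef_rot: [[0.002, -0.094, -0.996], [0.0, -0.996, 0.094], [-1.0, -0.0, -0.002]]
force: [-0.6, -0.5, 7.2]
grip_width: 0.593
```

Run:
```python
from h import *
go(.5197,.0578,.046,-5.4);go(.375,.063,.046,-5.4);go(.3826,.1828,.046,-5.2);go(.3826,.1828,.0385,-5.2)
s=read_state(); print(s["force"],s["torque"])
```

```text
slide cm [-0.94 -0.    0.  ] rot [-0.0002 -0.0017  0.0004]
slide cm [-0.97  0.84 14.46] rot [-0.0002 -0.0017  0.0004]
slide cm [ -0.97 -11.15  14.83] rot [-0.0037 -0.0017  0.0003]
slide cm [ -0.22 -11.15  14.83] rot [-0.0037 -0.0017  0.0003]
[-0.62342879 -0.49539051  7.19608068] [-0.114055    0.20588606 -0.06977406]
```

Emit:
carry_out:
  moves:
    - {"hand":4.5,"slide":[-0.5,0,0],"rotation":[0,0,0]}
    - {"hand":4.5,"slide":[-0.97,0,0],"rotation":[0,0,0]}
    - {"hand":4.5,"slide":[-0.97,0.3,4],"rotation":[0,0,0]}
    - {"hand":4.5,"slide":[-0.97,0.6,8],"rotation":[0,0,0]}
    - {"hand":4.5,"slide":[-0.97,0.84,12],"rotation":[0,0,0]}
    - {"hand":4.5,"slide":[-0.97,0.84,14.5],"rotation":[0,0,0]}
    - {"hand":4.5,"slide":[-0.97,0.84,14.5],"rotation":[0,0,0]}
    - {"hand":4.5,"slide":[-0.97,-3,14.6],"rotation":[0,0,0]}
    - {"hand":4.5,"slide":[-0.97,-7,14.7],"rotation":[0,0,0]}
    - {"hand":4.5,"slide":[-0.97,-11.15,14.8],"rotation":[-0.0037,0,0]}
    - {"hand":4.5,"slide":[-0.97,-11.15,14.8],"rotation":[-0.0037,0,0]}
    - {"hand":4.5,"slide":[-0.97,-11.15,14.8],"rotation":[-0.0037,0,0]}
    - {"hand":4.5,"slide":[-0.97,-11.15,14.8],"rotation":[-0.0037,0,0]}

```text
time: 5.32
ee_pos: [0.3823, 0.1819, 0.045]
eef_rot: [[-0.0, -0.092, -0.996], [-0.0, -0.996, 0.092], [-1.0, 0.0, 0.0]]
force: [0.3, -0.4, 0.0]
grip_width: 0.597
```

Run:
```python
from h import *
save("top","t2.png"); save("scene","s2.png")
a=cv2.imread("pics/t2.png")[170:290,90:290];b=cv2.imread("pics/s2.png")[195:275,120:290]
cv2.imwrite("pics/v2.png",np.vstack([cv2.copyMakeBorder(cv2.resize(a,(400,240),interpolation=cv2.INTER_CUBIC),0,0,0,280,cv2.BORDER_CONSTANT),cv2.resize(b,(680,320),interpolation=cv2.INTER_CUBIC)]))
s=read_state();print(s["ee_pos"],s["grip_width"],s["force"])
```

```text
[0.38226754 0.18188771 0.04502481] 0.5904110375011697 [-0.24590047 -1.02751986 -0.76503149]
```

View pics/v2.png

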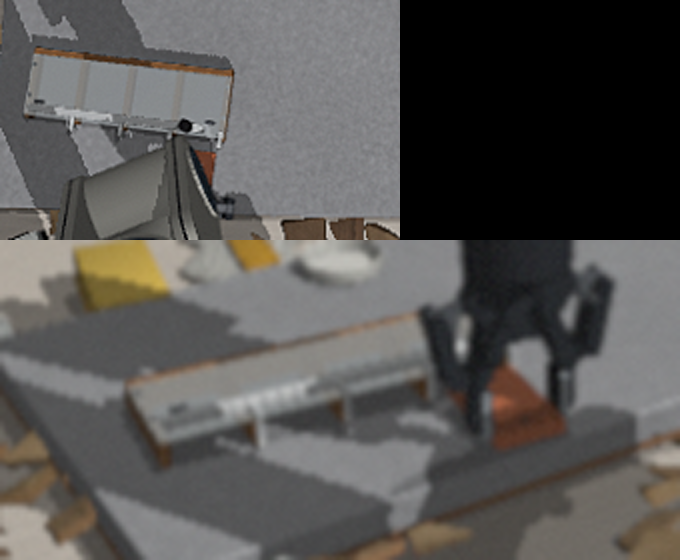

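Run:
```python
from h import *
s=read_state(); p=s["ee_pos"][:2]; t=np.radians(-5.3); ux=np.array([np.cos(t),np.sin(t)]); uy=np.array([-np.sin(t),np.cos(t)])
for fx,fy in [(67.5,-26),(67.5,26),(-17.5,26),(-17.5,-26)]:
    c=p+ux*fx/1e3+uy*fy/1e3; z=.048+.0085; print("exp top",proj("top",[*c,z]).round(1),"scene",proj("scene",[*c,z]).round(1))
t2=cv2.imread("pics/t2.png")[235:275,180:215]; s2=cv2.imread("pics/s2.png")[215:255,225:275]
cv2.imwrite("pics/v3.png",np.hstack([cv2.resize(t2,(350,400),interpolation=cv2.INTER_CUBIC),cv2.resize(s2,(450,360),interpolation=cv2.INTER_CUBIC) if 0 else cv2.copyMakeBorder(cv2.resize(s2,(450,360),interpolation=cv2.INTER_CUBIC),0,40,0,0,cv2.BORDER_CONSTANT)]))
```

```text
exp top [197.4 245.8] scene [247.3 225. ]
exp top [177.2 243.5] scene [230.9 229.2]
exp top [172.8 277. ] scene [244.  243.1]
exp top [193.2 279.5] scene [261.1 238.4]
```

View pics/v3.png

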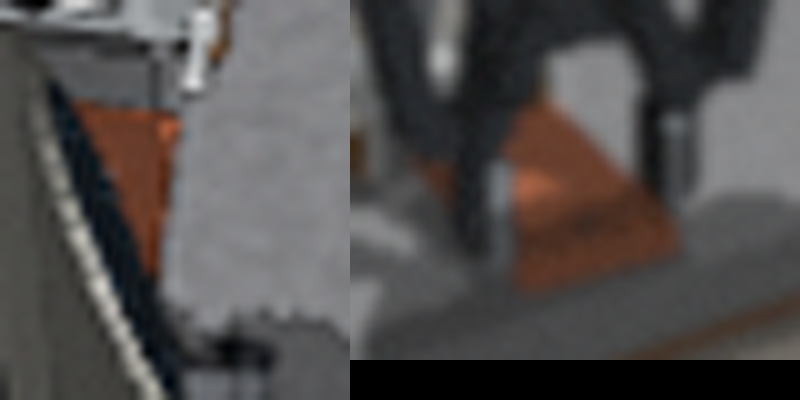

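Emit:
carry_out:
  moves:
    - {"hand":4.5,"slide":[0.5,-0.2,0],"rotation":[0,0,0]}
    - {"hand":4.5,"slide":[0.7,-0.2,0],"rotation":[0,0,0]}
    - {"hand":4.5,"slide":[0.7,-0.2,-1],"rotation":[0,0,0]}
    - {"hand":4.5,"slide":[0.7,-0.2,-1.8],"rotation":[0,0,0]}
    - {"hand":4.5,"slide":[0.7,-0.2,-2.5],"rotation":[0,0,0]}
    - {"hand":4.5,"slide":[0.7,-0.2,-3],"rotation":[0,0,0]}
    - {"hand":4.5,"slide":[0.7,-0.2,-3],"rotation":[0,0,0]}

```text
time: 6.3
ee_pos: [0.4127, 0.1819, 0.038]
eef_rot: [[0.0, -0.091, -0.996], [0.0, -0.996, 0.091], [-1.0, -0.0, -0.0]]
force: [-0.5, 0.1, -1.4]
grip_width: 0.597
```

Emit:
carry_out:
  moves:
    - {"hand":4.5,"slide":[0,0.05,-1],"rotation":[0,0,0]}
    - {"hand":4.5,"slide":[0,0.05,-2],"rotation":[0,0,0]}
    - {"hand":4.5,"slide":[0,0.05,-2.8],"rotation":[0,0,0]}
    - {"hand":4.5,"slide":[0,0.05,-2.8],"rotation":[0,0,0]}

```text
time: 6.8
ee_pos: [0.441, 0.1789, 0.0381]
eef_rot: [[0.001, -0.091, -0.996], [0.0, -0.996, 0.091], [-1.0, -0.0, -0.001]]
force: [0.6, 0.2, -1.0]
grip_width: 0.599
```

Emit:
carry_out:
  moves:
    - {"hand":6.0,"slide":[0,0,0],"rotation":[0,0,0]}
    - {"hand":6.0,"slide":[0,0,0],"rotation":[0,0,0]}
    - {"hand":6.0,"slide":[0,0,0],"rotation":[0,0,0]}
    - {"hand":6.0,"slide":[0,0,1.5],"rotation":[0,0,0]}
    - {"hand":6.0,"slide":[0,0,3.5],"rotation":[0,0,0]}
    - {"hand":6.0,"slide":[0,0,3.8],"rotation":[0,0,0]}
    - {"hand":0.8,"slide":[0,0,3.8],"rotation":[0,0,0]}
    - {"hand":0.8,"slide":[0,0,3.8],"rotation":[0,0,0]}
    - {"hand":0.8,"slide":[0,0,3.8],"rotation":[0,0,0]}
    - {"hand":0.8,"slide":[0,0,3.8],"rotation":[0,0,0]}
    - {"hand":0.8,"slide":[0,0,3.8],"rotation":[0,0,0]}
    - {"hand":0.8,"slide":[0,0,3.8],"rotation":[0,0,0]}
    - {"hand":0.8,"slide":[0,0,2.8],"rotation":[0,0,0]}
    - {"hand":0.8,"slide":[0,0,2.0],"rotation":[0,0,0]}
    - {"hand":0.8,"slide":[0,0,1.2],"rotation":[0,0,0]}
    - {"hand":0.8,"slide":[0,0,0.5],"rotation":[0,0,0]}
    - {"hand":0.8,"slide":[0,0,0.0],"rotation":[0,0,0]}
    - {"hand":0.8,"slide":[0,0,-0.4],"rotation":[0,0,0]}
    - {"hand":0.8,"slide":[0,0,-0.7],"rotation":[0,0,0]}
    - {"hand":0.8,"slide":[0,0,-0.7],"rotation":[0,0,0]}

```text
time: 9.3
ee_pos: [0.4474, 0.1783, 0.038]
eef_rot: [[0.001, -0.09, -0.996], [0.0, -0.996, 0.09], [-1.0, -0.0, -0.001]]
force: [-0.1, 0.8, 0.5]
grip_width: 0.093
```

Emit:
carry_out:
  moves:
    - {"hand":0.8,"slide":[0,0,-0.2],"rotation":[0,0,0]}
    - {"hand":0.8,"slide":[0,0,-0.4],"rotation":[0,0,0]}
    - {"hand":0.8,"slide":[0,0,-0.5],"rotation":[0,0,0]}
    - {"hand":0.8,"slide":[0,0,-0.5],"rotation":[0,0,0]}

```text
time: 9.8
ee_pos: [0.4512, 0.1778, 0.0379]
eef_rot: [[-0.002, -0.091, -0.996], [-0.0, -0.996, 0.091], [-1.0, 0.0, 0.001]]
force: [-4.4, 2.4, 2.8]
grip_width: 0.092
```

Emit:
carry_out:
  moves:
    - {"hand":0.8,"slide":[0,0,-0.2],"rotation":[0,0,0]}
    - {"hand":0.8,"slide":[0,0,-0.2],"rotation":[0,0,0]}
    - {"hand":0.8,"slide":[0,0,-0.2],"rotation":[0,0,0]}

```text
time: 10.18
ee_pos: [0.4513, 0.1776, 0.0378]
eef_rot: [[-0.005, -0.091, -0.996], [-0.001, -0.996, 0.091], [-1.0, 0.001, 0.005]]
force: [-11.9, 4.9, 7.8]
grip_width: 0.092
```

Run:
```python
from h import *
cx,cy=.4855,-.1328; t=np.radians(1.9)
go(cx-.066*np.cos(t),cy-.066*np.sin(t),.12,1.9);go(cx-.066*np.cos(t),cy-.066*np.sin(t),.0385,1.9)
```

```text
slide cm [-8.18 31.43  0.37] rot [-0.1239  0.005  -0.0009]
slide cm [-3.000e-02  3.142e+01  3.300e-01] rot [-0.1239  0.005  -0.0009]
```

Emit:
carry_out:
  moves:
    - {"hand":0.8,"slide":[0,0,1.0],"rotation":[0,0,0]}
    - {"hand":0.8,"slide":[0,0,1.5],"rotation":[0,0,0]}
    - {"hand":0.8,"slide":[-4,0,1.5],"rotation":[0,0,0]}
    - {"hand":0.8,"slide":[-8.2,2,1.5],"rotation":[0,0,0]}
    - {"hand":0.8,"slide":[-8.2,8,1],"rotation":[-0.05,0,0]}
    - {"hand":0.8,"slide":[-8.2,14,0.6],"rotation":[-0.1239,0,0]}
    - {"hand":0.8,"slide":[-8.2,20,0.6],"rotation":[-0.1239,0,0]}
    - {"hand":0.8,"slide":[-8.2,26,0.6],"rotation":[-0.1239,0,0]}
    - {"hand":0.8,"slide":[-8.2,31.4,0.6],"rotation":[-0.1239,0,0]}
    - {"hand":0.8,"slide":[-8.2,31.4,0.6],"rotation":[-0.1239,0,0]}
    - {"hand":0.8,"slide":[-8.2,31.4,0.6],"rotation":[-0.1239,0,0]}
    - {"hand":0.8,"slide":[-8.2,31.4,0.6],"rotation":[-0.1239,0,0]}

```text
time: 11.68
ee_pos: [0.4197, -0.1334, 0.12]
eef_rot: [[-0.0, 0.035, -0.999], [0.0, -0.999, -0.035], [-1.0, -0.0, 0.0]]
force: [-0.2, -0.2, 0.2]
grip_width: 0.093
```

Run:
```python
from h import *
cx,cy=.4855,-.1328; t=np.radians(1.9)
go(cx-.066*np.cos(t),cy-.066*np.sin(t),.0385,1.9)
save("top","t3.png"); save("scene","s3.png")
a=cv2.imread("pics/t3.png")[180:280,95:295];b=cv2.imread("pics/s3.png")[190:250,140:360]
cv2.imwrite("pics/v4.png",np.vstack([cv2.resize(a,(660,330),interpolation=cv2.INTER_CUBIC),cv2.resize(b,(660,180),interpolation=cv2.INTER_CUBIC)]))
```

```text
slide cm [8.15 0.16 0.02] rot [0.0019 0.0002 0.0001]
```

View pics/v4.png

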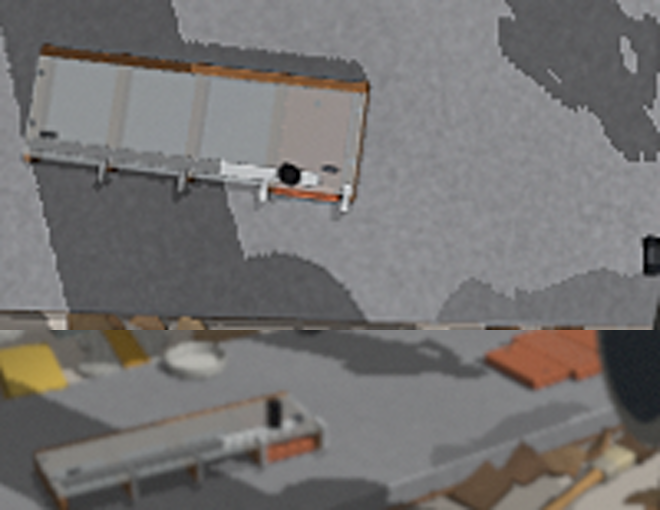

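Emit:
carry_out:
  moves:
    - {"hand":0.8,"slide":[4,0.16,0],"rotation":[0,0,0]}
    - {"hand":0.8,"slide":[8.1,0.16,0],"rotation":[0,0,0]}
    - {"hand":0.8,"slide":[8.1,0.16,0],"rotation":[0,0,0]}
    - {"hand":0.8,"slide":[8.1,0.16,0],"rotation":[0,0,0]}
    - {"hand":0.8,"slide":[8.1,0.16,-0.6],"rotation":[0,0,0]}
    - {"hand":0.8,"slide":[8.1,0.15,-1.2],"rotation":[0,0,0]}
    - {"hand":0.8,"slide":[8.1,0.12,-2],"rotation":[0,0,0]}
    - {"hand":0.8,"slide":[8.1,0.1,-3],"rotation":[0,0,0]}
    - {"hand":0.8,"slide":[8.1,0.08,-4],"rotation":[0,0,0]}
    - {"hand":0.8,"slide":[8.1,0.06,-5],"rotation":[0,0,0]}
    - {"hand":0.8,"slide":[8.1,0.04,-6],"rotation":[0,0,0]}
    - {"hand":0.8,"slide":[8.1,0.02,-7],"rotation":[0,0,0]}
    - {"hand":0.8,"slide":[8.1,0,-8],"rotation":[0,0,0]}
    - {"hand":0.8,"slide":[8.1,-0.03,-9],"rotation":[0,0,0]}
    - {"hand":0.8,"slide":[8.1,-0.05,-10],"rotation":[0,0,0]}
    - {"hand":0.8,"slide":[8.1,-0.07,-11],"rotation":[0,0,0]}
    - {"hand":0.8,"slide":[8.1,-0.1,-11.6],"rotation":[0,0,0]}
    - {"hand":0.8,"slide":[8.1,-0.1,-11.6],"rotation":[0,0,0]}

```text
time: 14.02
ee_pos: [0.5363, -0.1297, 0.039]
eef_rot: [[0.001, 0.034, -0.999], [-0.0, -0.999, -0.034], [-1.0, 0.0, -0.001]]
force: [-0.2, 0.4, -1.0]
grip_width: 0.09
```

Run:
```python
from h import *
t=np.radians(1.9)
for cx,cy in [(.4892,-.2370)]:
  go(cx-.067*np.cos(t),cy-.067*np.sin(t),.12,1.9)
```

```text
slide cm [-8.1  10.57 11.76] rot [ 0.0005 -0.0008 -0.0002]
```

Emit:
carry_out:
  moves:
    - {"hand":0.8,"slide":[0,0,1.5],"rotation":[0,0,0]}
    - {"hand":0.8,"slide":[-4,0,2],"rotation":[0,0,0]}
    - {"hand":0.8,"slide":[-8.1,2,4],"rotation":[0,0,0]}
    - {"hand":0.8,"slide":[-8.1,6,8],"rotation":[0,0,0]}
    - {"hand":0.8,"slide":[-8.1,10.5,11.7],"rotation":[0,0,0]}
    - {"hand":0.8,"slide":[-8.1,10.5,11.7],"rotation":[0,0,0]}
    - {"hand":0.8,"slide":[-8.1,10.5,11.7],"rotation":[0,0,0]}
    - {"hand":0.8,"slide":[-8.1,10.5,11.7],"rotation":[0,0,0]}

```text
time: 15.02
ee_pos: [0.4224, -0.2377, 0.1199]
eef_rot: [[-0.0, 0.035, -0.999], [0.0, -0.999, -0.035], [-1.0, -0.0, 0.0]]
force: [1.6, 0.3, 0.6]
grip_width: 0.094
```

Run:
```python
from h import *
t=np.radians(1.9)
cx,cy=.4892,-.2370
go(cx-.067*np.cos(t),cy-.067*np.sin(t),.0385,1.9)
save("top","t4.png")
cv2.imwrite("pics/v5.png",cv2.resize(cv2.imread("pics/t4.png")[170:270,270:410],None,fx=5,fy=5,interpolation=cv2.INTER_CUBIC))
```

```text
slide cm [8.14 0.15 0.02] rot [0.0014 0.     0.0001]
```

View pics/v5.png

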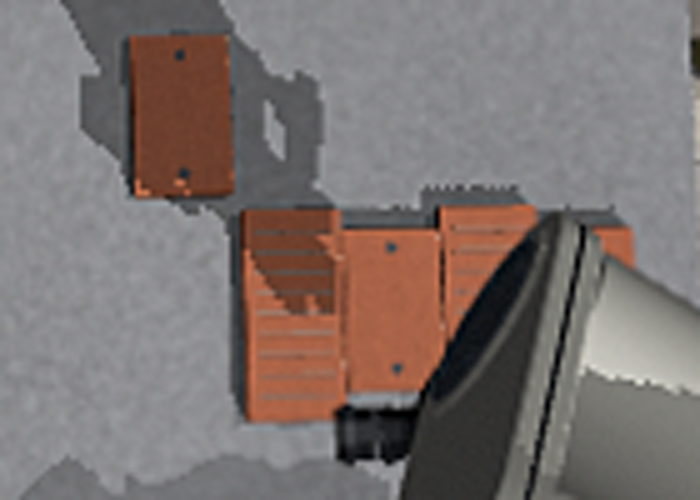

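Emit:
carry_out:
  moves:
    - {"hand":0.8,"slide":[4,0.1,0],"rotation":[0,0,0]}
    - {"hand":0.8,"slide":[8.1,0.1,0],"rotation":[0,0,0]}
    - {"hand":0.8,"slide":[8.1,0.1,0],"rotation":[0,0,0]}
    - {"hand":0.8,"slide":[8.1,0.1,0],"rotation":[0,0,0]}
    - {"hand":0.8,"slide":[8.1,0.1,-0.6],"rotation":[0,0,0]}
    - {"hand":0.8,"slide":[8.1,0.1,-1.2],"rotation":[0,0,0]}
    - {"hand":0.8,"slide":[8.1,0.1,-2],"rotation":[0,0,0]}
    - {"hand":0.8,"slide":[8.1,0.1,-3],"rotation":[0,0,0]}
    - {"hand":0.8,"slide":[8.1,0.1,-4],"rotation":[0,0,0]}
    - {"hand":0.8,"slide":[8.1,0.1,-5],"rotation":[0,0,0]}
    - {"hand":0.8,"slide":[8.1,0.1,-6],"rotation":[0,0,0]}
    - {"hand":0.8,"slide":[8.1,0.1,-7],"rotation":[0,0,0]}
    - {"hand":0.8,"slide":[8.1,0.1,-8],"rotation":[0,0,0]}
    - {"hand":0.8,"slide":[8.1,0.1,-9],"rotation":[0,0,0]}
    - {"hand":0.8,"slide":[8.1,0.1,-10],"rotation":[0,0,0]}
    - {"hand":0.8,"slide":[8.1,0.1,-11],"rotation":[0,0,0]}
    - {"hand":0.8,"slide":[8.1,0.1,-11.7],"rotation":[0,0,0]}
    - {"hand":0.8,"slide":[8.1,0.1,-11.7],"rotation":[0,0,0]}

```text
time: 17.32
ee_pos: [0.5399, -0.2356, 0.039]
eef_rot: [[0.001, 0.034, -0.999], [-0.0, -0.999, -0.034], [-1.0, 0.0, -0.001]]
force: [-0.7, -0.1, 0.0]
grip_width: 0.091
```

Run:
```python
from h import *
t=np.radians(1.9)
for cx,cy in [(.493,-.3405)]:
  go(cx-.067*np.cos(t),cy-.067*np.sin(t),.12,1.9)
```

```text
slide cm [-8.1  10.33 11.74] rot [ 0.0006 -0.0009 -0.0003]
```

Emit:
carry_out:
  moves:
    - {"hand":0.8,"slide":[0,0,1],"rotation":[0,0,0]}
    - {"hand":0.8,"slide":[-4,0,1.5],"rotation":[0,0,0]}
    - {"hand":0.8,"slide":[-8.1,2,4],"rotation":[0,0,0]}
    - {"hand":0.8,"slide":[-8.1,6,8],"rotation":[0,0,0]}
    - {"hand":0.8,"slide":[-8.1,10.4,11.7],"rotation":[0,0,0]}
    - {"hand":0.8,"slide":[-8.1,10.4,11.7],"rotation":[0,0,0]}
    - {"hand":0.8,"slide":[-8.1,10.4,11.7],"rotation":[0,0,0]}
    - {"hand":0.8,"slide":[-8.1,10.4,11.7],"rotation":[0,0,0]}

```text
time: 18.32
ee_pos: [0.4259, -0.3425, 0.1199]
eef_rot: [[-0.0, 0.034, -0.999], [0.0, -0.999, -0.034], [-1.0, -0.0, 0.0]]
force: [0.3, -0.1, 0.7]
grip_width: 0.095
```

Emit:
carry_out:
  moves:
    - {"hand":0.8,"slide":[4,0,0],"rotation":[0,0,0]}
    - {"hand":0.8,"slide":[8.1,0,0],"rotation":[0,0,0]}
    - {"hand":0.8,"slide":[8.1,0,0],"rotation":[0,0,0]}
    - {"hand":0.8,"slide":[8.1,0,0],"rotation":[0,0,0]}
    - {"hand":0.8,"slide":[8.1,0,-0.6],"rotation":[0,0,0]}
    - {"hand":0.8,"slide":[8.1,0.01,-1.2],"rotation":[0,0,0]}
    - {"hand":0.8,"slide":[8.1,0.03,-2],"rotation":[0,0,0]}
    - {"hand":0.8,"slide":[8.1,0.05,-3],"rotation":[0,0,0]}
    - {"hand":0.8,"slide":[8.1,0.07,-4],"rotation":[0,0,0]}
    - {"hand":0.8,"slide":[8.1,0.09,-5],"rotation":[0,0,0]}
    - {"hand":0.8,"slide":[8.1,0.11,-6],"rotation":[0,0,0]}
    - {"hand":0.8,"slide":[8.1,0.13,-7],"rotation":[0,0,0]}
    - {"hand":0.8,"slide":[8.1,0.15,-8],"rotation":[0,0,0]}
    - {"hand":0.8,"slide":[8.1,0.17,-9],"rotation":[0,0,0]}
    - {"hand":0.8,"slide":[8.1,0.19,-10],"rotation":[0,0,0]}
    - {"hand":0.8,"slide":[8.1,0.21,-11],"rotation":[0,0,0]}
    - {"hand":0.8,"slide":[8.1,0.23,-11.7],"rotation":[0,0,0]}
    - {"hand":0.8,"slide":[8.1,0.23,-11.7],"rotation":[0,0,0]}

```text
time: 20.58
ee_pos: [0.5434, -0.3419, 0.039]
eef_rot: [[0.001, 0.034, -0.999], [-0.0, -0.999, -0.034], [-1.0, 0.0, -0.001]]
force: [0.3, 0.2, -0.1]
grip_width: 0.096
```

Emit:
carry_out:
  moves:
    - {"hand":0.8,"slide":[0,0,1],"rotation":[0,0,0]}
    - {"hand":0.8,"slide":[-4,0,1.5],"rotation":[0,0,0]}
    - {"hand":0.8,"slide":[-8.1,-6,4],"rotation":[0,0,0]}
    - {"hand":0.8,"slide":[-8.1,-12,8],"rotation":[0,0,0]}
    - {"hand":0.8,"slide":[-8.1,-18,12],"rotation":[0,0,0]}
    - {"hand":0.8,"slide":[-8.1,-24,12],"rotation":[0,0,0]}
    - {"hand":3,"slide":[-8.1,-30,12],"rotation":[0,0,0]}
    - {"hand":6.2,"slide":[-8.1,-33,12],"rotation":[0,0,0]}
    - {"hand":6.2,"slide":[-8.1,-33,12],"rotation":[0,0,0]}
    - {"hand":6.2,"slide":[-8.1,-33,12],"rotation":[0,0,0]}
    - {"hand":6.2,"slide":[-8.1,-33,12],"rotation":[0,0,0]}

```text
time: 21.95
ee_pos: [0.4117, -0.0171, 0.12]
eef_rot: [[0.0, 0.032, -1.0], [-0.0, -1.0, -0.032], [-1.0, 0.0, -0.0]]
force: [0.4, 0.1, 0.1]
grip_width: 0.725
```

```bash
cat >> h.py <<'E'
def holes(im,box):
    # box x0,y0,x1,y1 in px: dark holes inside tile mask
    x0,y0,x1,y1=box; g=cv2.cvtColor(im,cv2.COLOR_RGB2GRAY)[y0:y1,x0:x1]
    return g
E
python3 - <<'E'
from h import *
im=save("top","t5.png"); m=mask(im) ; m[:]=0
a=im.astype(int); m=((a[:,:,0]>a[:,:,2]+40)&(a[:,:,0]>90)).astype(np.uint8)*255; m[:165]=0;m[262:]=0;m[:,:280]=0;m[:,408:]=0
n,l,st,c=cv2.connectedComponentsWithStats(m)
for i in range(1,n):
    if st[i,4]>100:
        w=world("top",np.argwhere(l==i)[:,::-1],.048)
        r=cv2.minAreaRect((w*1000).astype(np.float32)); print(st[i],np.array(r[0]).round(1),np.array(r[1]).round(1),round(r[2],2))
cv2.imwrite("pics/v6.png",cv2.resize(cv2.imread("pics/t5.png")[165:265,280:410],None,fx=6,fy=6,interpolation=cv2.INTER_CUBIC))
E
```

```text
[296 177  21  33 625] [ 590.3 -127.7] [85.2 50.9] 2.12
[336 176  21  33 625] [ 594.8 -233.7] [85.5 52.2] 1.97
[375 176  22  32 606] [ 597.6 -340.3] [83.7 53.1] 1.19
[358 211  21  42 803] [ 491.1 -290.1] [107.6  51. ] 1.42
[318 212  22  43 806] [ 486.4 -185. ] [108.6  52.6] 1.25
```

View pics/v6.png

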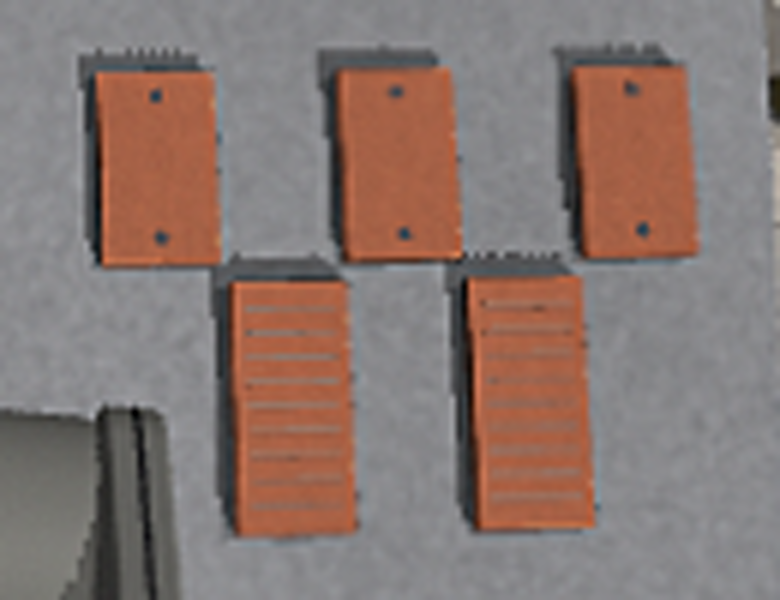

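Run:
```python
from h import *
go(.5655,-.1290,.12,1.9);go(.5655,-.1290,.036,1.9)
print("after grasp, from grasp pose:")
f=(.5655,-.1290,.036,1.9)
go(.375,.03,.053,-5.2,f);go(.375,.12,.053,-5.2,f);go(.3884,.2475,.053,-5.2,f);go(.3884,.2475,.038,-5.2,f)
```

```text
slide cm [  0.    11.65 -15.02] rot [-0.0019 -0.0001 -0.0001]
slide cm [  8.4   11.65 -15.02] rot [-0.0019 -0.0001 -0.0001]
after grasp, from grasp pose:
slide cm [ -1.7  -16.52  18.51] rot [0.1239 0.     0.    ]
slide cm [ -1.7  -25.52  18.21] rot [0.1239 0.     0.    ]
slide cm [ -1.7  -38.22  16.45] rot [0.1239 0.     0.    ]
slide cm [ -0.2  -38.22  16.45] rot [0.1239 0.     0.    ]
```

Emit:
carry_out:
  newtons: 45
  moves:
    - {"hand":6.4,"slide":[0,5,-6],"rotation":[0,0,0]}
    - {"hand":6.4,"slide":[0,9,-11],"rotation":[0,0,0]}
    - {"hand":6.4,"slide":[0,11.6,-15],"rotation":[0,0,0]}
    - {"hand":6.4,"slide":[0,11.6,-15],"rotation":[0,0,0]}
    - {"hand":6.4,"slide":[4,11.6,-15],"rotation":[0,0,0]}
    - {"hand":6.4,"slide":[8.3,11.6,-15],"rotation":[0,0,0]}
    - {"hand":6.4,"slide":[8.3,11.6,-15],"rotation":[0,0,0]}
    - {"hand":6.4,"slide":[8.3,11.6,-15],"rotation":[0,0,0]}
    - {"hand":6.4,"slide":[8.3,11.6,-15],"rotation":[0,0,0]}
    - {"hand":4.5,"slide":[8.3,11.6,-15],"rotation":[0,0,0]}
    - {"hand":4.5,"slide":[8.3,11.6,-15],"rotation":[0,0,0]}
    - {"hand":4.5,"slide":[8.3,11.6,-15],"rotation":[0,0,0]}
    - {"hand":4.5,"slide":[8.3,11.6,-15],"rotation":[0,0,0]}
    - {"hand":4.5,"slide":[8.3,11.6,-15],"rotation":[0,0,0]}

```text
time: 23.75
ee_pos: [0.5665, -0.1273, 0.039]
eef_rot: [[0.003, 0.033, -0.999], [-0.001, -0.999, -0.033], [-1.0, 0.001, -0.003]]
force: [-2.0, -0.5, 8.8]
grip_width: 0.595
```

Emit:
carry_out:
  moves:
    - {"hand":4.5,"slide":[-0.8,0,0],"rotation":[0,0,0]}
    - {"hand":4.5,"slide":[-1.7,0,0],"rotation":[0,0,0]}
    - {"hand":4.5,"slide":[-1.7,-4,4],"rotation":[0.03,0,0]}
    - {"hand":4.5,"slide":[-1.7,-8,9],"rotation":[0.06,0,0]}
    - {"hand":4.5,"slide":[-1.7,-12,14],"rotation":[0.09,0,0]}
    - {"hand":4.5,"slide":[-1.7,-16.5,18.5],"rotation":[0.124,0,0]}
    - {"hand":4.5,"slide":[-1.7,-21,18.4],"rotation":[0.124,0,0]}
    - {"hand":4.5,"slide":[-1.7,-25.5,18.2],"rotation":[0.124,0,0]}
    - {"hand":4.5,"slide":[-1.7,-30,17.6],"rotation":[0.124,0,0]}
    - {"hand":4.5,"slide":[-1.7,-34,17],"rotation":[0.124,0,0]}
    - {"hand":4.5,"slide":[-1.7,-38.2,16.5],"rotation":[0.124,0,0]}
    - {"hand":4.5,"slide":[-1.7,-38.2,16.5],"rotation":[0.124,0,0]}
    - {"hand":4.5,"slide":[-1.7,-38.2,16.5],"rotation":[0.124,0,0]}
    - {"hand":4.5,"slide":[-1.7,-38.2,16.5],"rotation":[0.124,0,0]}

```text
time: 25.5
ee_pos: [0.3874, 0.2483, 0.0541]
eef_rot: [[-0.001, -0.092, -0.996], [-0.0, -0.996, 0.092], [-1.0, 0.001, 0.001]]
force: [0.5, -0.1, -0.8]
grip_width: 0.588
```

Run:
```python
from h import *
go(.3884,.2475,.038,-5.2)
go(.3884+.06*.9959,.2475-.06*.0906,.038,-5.2)
```

```text
slide cm [ 1.61  0.07 -0.1 ] rot [-0.0009  0.0007 -0.0005]
slide cm [ 1.6   0.06 -6.1 ] rot [-0.0009  0.0007 -0.0005]
```

Emit:
carry_out:
  moves:
    - {"hand":4.5,"slide":[0.8,0.07,0],"rotation":[0,0,0]}
    - {"hand":4.5,"slide":[1.6,0.07,0],"rotation":[0,0,0]}
    - {"hand":4.5,"slide":[1.6,0.07,-1],"rotation":[0,0,0]}
    - {"hand":4.5,"slide":[1.6,0.07,-2],"rotation":[0,0,0]}
    - {"hand":4.5,"slide":[1.6,0.07,-3],"rotation":[0,0,0]}
    - {"hand":4.5,"slide":[1.6,0.07,-3],"rotation":[0,0,0]}

```text
time: 26.25
ee_pos: [0.4182, 0.2457, 0.0376]
eef_rot: [[0.0, -0.091, -0.996], [0.0, -0.996, 0.091], [-1.0, -0.0, -0.0]]
force: [0.3, 0.3, 0.7]
grip_width: 0.585
```

Emit:
carry_out:
  moves:
    - {"hand":4.5,"slide":[0,0.0,-1],"rotation":[0,0,0]}
    - {"hand":4.5,"slide":[0,0.0,-2],"rotation":[0,0,0]}
    - {"hand":4.5,"slide":[0,0.0,-2.9],"rotation":[0,0,0]}
    - {"hand":4.5,"slide":[0,0.0,-2.9],"rotation":[0,0,0]}

```text
time: 26.75
ee_pos: [0.4476, 0.2433, 0.0379]
eef_rot: [[0.001, -0.091, -0.996], [0.0, -0.996, 0.091], [-1.0, -0.0, -0.001]]
force: [-0.1, 0.4, -0.1]
grip_width: 0.589
```

Emit:
carry_out:
  moves:
    - {"hand":6.0,"slide":[0,0,0],"rotation":[0,0,0]}
    - {"hand":6.0,"slide":[0,0,0],"rotation":[0,0,0]}
    - {"hand":6.0,"slide":[0,0,0],"rotation":[0,0,0]}
    - {"hand":6.0,"slide":[0,0,1.5],"rotation":[0,0,0]}
    - {"hand":6.0,"slide":[0,0,3.5],"rotation":[0,0,0]}
    - {"hand":6.0,"slide":[0,0,3.8],"rotation":[0,0,0]}
    - {"hand":0.8,"slide":[0,0,3.8],"rotation":[0,0,0]}
    - {"hand":0.8,"slide":[0,0,3.8],"rotation":[0,0,0]}
    - {"hand":0.8,"slide":[0,0,3.8],"rotation":[0,0,0]}
    - {"hand":0.8,"slide":[0,0,3.8],"rotation":[0,0,0]}
    - {"hand":0.8,"slide":[0,0,3.8],"rotation":[0,0,0]}
    - {"hand":0.8,"slide":[0,0,2.8],"rotation":[0,0,0]}
    - {"hand":0.8,"slide":[0,0,2.0],"rotation":[0,0,0]}
    - {"hand":0.8,"slide":[0,0,1.2],"rotation":[0,0,0]}
    - {"hand":0.8,"slide":[0,0,0.5],"rotation":[0,0,0]}
    - {"hand":0.8,"slide":[0,0,0.0],"rotation":[0,0,0]}
    - {"hand":0.8,"slide":[0,0,-0.4],"rotation":[0,0,0]}
    - {"hand":0.8,"slide":[0,0,-0.7],"rotation":[0,0,0]}
    - {"hand":0.8,"slide":[0,0,-1.0],"rotation":[0,0,0]}
    - {"hand":0.8,"slide":[0,0,-1.15],"rotation":[0,0,0]}

```text
time: 29.25
ee_pos: [0.4574, 0.2424, 0.038]
eef_rot: [[-0.001, -0.091, -0.996], [0.0, -0.996, 0.091], [-1.0, 0.0, 0.001]]
force: [-6.7, 4.6, 4.9]
grip_width: 0.097
```

Emit:
carry_out:
  moves:
    - {"hand":0.8,"slide":[0,0,-0.1],"rotation":[0,0,0]}
    - {"hand":0.8,"slide":[0,0,-0.15],"rotation":[0,0,0]}
    - {"hand":0.8,"slide":[0,0,-0.15],"rotation":[0,0,0]}

```text
time: 29.62
ee_pos: [0.4575, 0.2423, 0.038]
eef_rot: [[-0.003, -0.091, -0.996], [-0.0, -0.996, 0.091], [-1.0, 0.001, 0.003]]
force: [-8.0, 5.0, 5.0]
grip_width: 0.09
```

Run:
```python
from h import *
go(.5700,-.2350,.12,1.9)
print("from b grasp:")
f=(.5700,-.2350,.036,1.9)
go(.5600,-.08,.058,-2,f);go(.375,.04,.053,-5.2,f);go(.375,.12,.053,-5.2,f);go(.3942,.3113,.053,-5.2,f)
print("from c grasp:")
f=(.5728,-.3410,.036,1.9)
go(.5600,-.08,.058,-2,f);go(.375,.04,.053,-5.2,f);go(.375,.12,.053,-5.2,f);go(.4,.375,.053,-5.2,f)
```

```text
slide cm [ -8.22  46.52 -15.51] rot [-0.1241  0.0034 -0.0004]
from b grasp:
slide cm [ -2.2  -15.52   0.49] rot [0.0681 0.     0.    ]
slide cm [ -1.7  -28.13  18.58] rot [0.1239 0.     0.    ]
slide cm [ -1.7  -36.13  18.31] rot [0.1239 0.     0.    ]
slide cm [ -1.7  -55.18  15.76] rot [0.1239 0.     0.    ]
from c grasp:
slide cm [ -2.2  -26.13   0.41] rot [0.0681 0.     0.    ]
slide cm [ -1.7  -38.73  18.51] rot [0.1239 0.     0.    ]
slide cm [ -1.7  -46.73  18.24] rot [0.1239 0.     0.    ]
slide cm [ -1.7  -72.13  14.9 ] rot [0.1239 0.     0.    ]
```

Emit:
carry_out:
  moves:
    - {"hand":0.8,"slide":[0,0,1.2],"rotation":[0,0,0]}
    - {"hand":0.8,"slide":[-4,0,1.5],"rotation":[0,0,0]}
    - {"hand":0.8,"slide":[-8.2,2,1.5],"rotation":[0,0,0]}
    - {"hand":0.8,"slide":[-8.2,8,0],"rotation":[-0.03,0,0]}
    - {"hand":0.8,"slide":[-8.2,14,-2],"rotation":[-0.06,0,0]}
    - {"hand":2,"slide":[-8.2,20,-5],"rotation":[-0.09,0,0]}
    - {"hand":4,"slide":[-8.2,26,-8],"rotation":[-0.124,0,0]}
    - {"hand":6.4,"slide":[-8.2,32,-11],"rotation":[-0.124,0,0]}
    - {"hand":6.4,"slide":[-8.2,38,-14],"rotation":[-0.124,0,0]}
    - {"hand":6.4,"slide":[-8.2,43,-15.2],"rotation":[-0.124,0,0]}
    - {"hand":6.4,"slide":[-8.2,46.5,-15.2],"rotation":[-0.124,0,0]}
    - {"hand":6.4,"slide":[-8.2,46.5,-15.2],"rotation":[-0.124,0,0]}
    - {"hand":6.4,"slide":[-8.2,46.5,-15.2],"rotation":[-0.124,0,0]}
    - {"hand":6.4,"slide":[-8.2,46.5,-15.2],"rotation":[-0.124,0,0]}
    - {"hand":6.4,"slide":[-8.2,46.5,-15.2],"rotation":[-0.124,0,0]}

```text
time: 31.5
ee_pos: [0.5689, -0.2336, 0.1201]
eef_rot: [[-0.0, 0.035, -0.999], [0.0, -0.999, -0.035], [-1.0, -0.0, 0.0]]
force: [-0.7, 0.5, -0.4]
grip_width: 0.752
```

Run:
```python
from h import *
go(.5700,-.2350,.036,1.9)
save("top","t7.png"); save("scene","s7.png")
a=cv2.imread("pics/t7.png")[180:260,95:295];b=cv2.imread("pics/s7.png")[160:250,140:380]
cv2.imwrite("pics/v7.png",np.vstack([cv2.resize(a,(720,288),interpolation=cv2.INTER_CUBIC),cv2.resize(b,(720,270),interpolation=cv2.INTER_CUBIC)]))
```

```text
slide cm [ 8.41  0.15 -0.11] rot [0.0018 0.0001 0.0001]
```

View pics/v7.png

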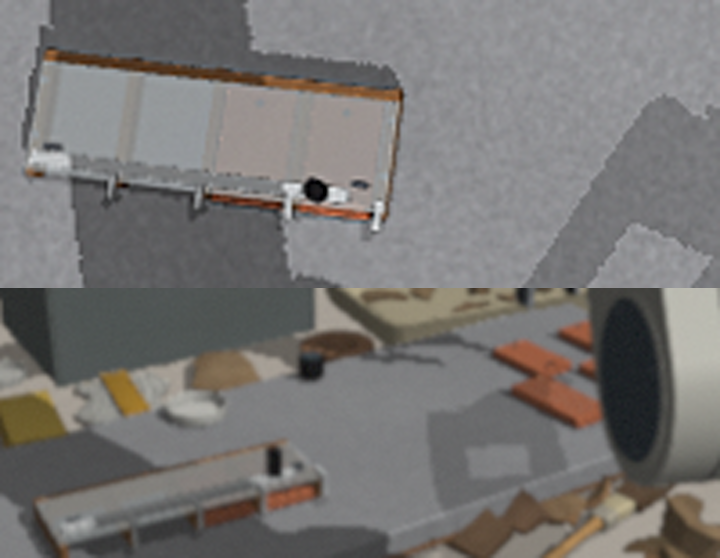

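Emit:
carry_out:
  moves:
    - {"hand":6.4,"slide":[4,0.1,-0.1],"rotation":[0,0,0]}
    - {"hand":6.4,"slide":[8.2,0.1,-0.1],"rotation":[0,0,0]}
    - {"hand":6.4,"slide":[8.2,0.1,-0.1],"rotation":[0,0,0]}
    - {"hand":6.4,"slide":[8.2,0.1,-0.1],"rotation":[0,0,0]}
    - {"hand":6.4,"slide":[8.2,0.1,-0.1],"rotation":[0,0,0]}
    - {"hand":4.5,"slide":[8.2,0.1,-0.1],"rotation":[0,0,0]}
    - {"hand":4.5,"slide":[8.2,0.1,-0.1],"rotation":[0,0,0]}
    - {"hand":4.5,"slide":[8.2,0.1,-0.1],"rotation":[0,0,0]}
    - {"hand":4.5,"slide":[8.2,0.1,-0.1],"rotation":[0,0,0]}
    - {"hand":4.5,"slide":[8.2,0.1,-0.1],"rotation":[0,0,0]}
    - {"hand":4.5,"slide":[7.5,0.1,-0.1],"rotation":[0,0,0]}
    - {"hand":4.5,"slide":[6.4,0.1,-0.1],"rotation":[0,0,0]}
    - {"hand":4.5,"slide":[6.1,0.1,-0.1],"rotation":[0,0,0]}
    - {"hand":4.5,"slide":[6.1,0.1,-0.1],"rotation":[0,0,0]}

```text
time: 33.35
ee_pos: [0.57, -0.2358, 0.0595]
eef_rot: [[0.001, 0.033, -0.999], [-0.0, -0.999, -0.033], [-1.0, 0.0, -0.001]]
force: [-0.5, -0.6, -0.4]
grip_width: 0.585
```

Emit:
carry_out:
  moves:
    - {"hand":4.5,"slide":[0,-4,0],"rotation":[0,0,0]}
    - {"hand":4.5,"slide":[0,-10,0.2],"rotation":[0.03,0,0]}
    - {"hand":4.5,"slide":[0,-15.5,0.5],"rotation":[0.068,0,0]}
    - {"hand":4.5,"slide":[0,-19,5],"rotation":[0.09,0,0]}
    - {"hand":4.5,"slide":[0,-22,10],"rotation":[0.11,0,0]}
    - {"hand":4.5,"slide":[0,-25,14.5],"rotation":[0.124,0,0]}
    - {"hand":4.5,"slide":[0,-28.1,18.5],"rotation":[0.124,0,0]}
    - {"hand":4.5,"slide":[0,-32,18.4],"rotation":[0.124,0,0]}
    - {"hand":4.5,"slide":[0,-36.1,18.3],"rotation":[0.124,0,0]}
    - {"hand":4.5,"slide":[0,-41,17.6],"rotation":[0.124,0,0]}
    - {"hand":4.5,"slide":[0,-46,17],"rotation":[0.124,0,0]}
    - {"hand":4.5,"slide":[0.4,-51,16.4],"rotation":[0.124,0,0]}
    - {"hand":4.5,"slide":[0.6,-55.2,15.8],"rotation":[0.124,0,0]}
    - {"hand":4.5,"slide":[0.6,-55.2,15.8],"rotation":[0.124,0,0]}
    - {"hand":4.5,"slide":[0.6,-55.2,15.8],"rotation":[0.124,0,0]}
    - {"hand":4.5,"slide":[0.6,-55.2,15.8],"rotation":[0.124,0,0]}

```text
time: 35.35
ee_pos: [0.393, 0.3094, 0.0529]
eef_rot: [[-0.001, -0.092, -0.996], [-0.001, -0.996, 0.092], [-1.0, 0.001, 0.001]]
force: [0.2, -0.6, -1.4]
grip_width: 0.585
```

Run:
```python
from h import *
go(.3942,.3113,.038,-5.2)
```

```text
slide cm [ 1.49 -0.2  -0.1 ] rot [-0.0009  0.0009 -0.0009]
```

Emit:
carry_out:
  moves:
    - {"hand":4.5,"slide":[0.8,-0.25,0],"rotation":[0,0,0]}
    - {"hand":4.5,"slide":[1.5,-0.25,0],"rotation":[0,0,0]}
    - {"hand":4.5,"slide":[1.5,-0.25,-1],"rotation":[0,0,0]}
    - {"hand":4.5,"slide":[1.5,-0.25,-2],"rotation":[0,0,0]}
    - {"hand":4.5,"slide":[1.5,-0.25,-3],"rotation":[0,0,0]}
    - {"hand":4.5,"slide":[1.5,-0.25,-3],"rotation":[0,0,0]}

```text
time: 36.1
ee_pos: [0.4221, 0.3095, 0.0387]
eef_rot: [[-0.004, -0.092, -0.996], [-0.002, -0.996, 0.092], [-1.0, 0.002, 0.003]]
force: [-8.7, -1.3, 20.7]
grip_width: 0.587
```

Emit:
carry_out:
  moves:
    - {"hand":4.5,"slide":[0,0.0,-1],"rotation":[0,0,0]}
    - {"hand":4.5,"slide":[0,0.0,-2],"rotation":[0,0,0]}
    - {"hand":4.5,"slide":[0,0.0,-2.9],"rotation":[0,0,0]}
    - {"hand":4.5,"slide":[0,0.0,-2.9],"rotation":[0,0,0]}

```text
time: 36.6
ee_pos: [0.4505, 0.3068, 0.0386]
eef_rot: [[-0.004, -0.092, -0.996], [-0.002, -0.996, 0.092], [-1.0, 0.002, 0.004]]
force: [-10.1, -2.5, 21.3]
grip_width: 0.592
```

Emit:
carry_out:
  moves:
    - {"hand":6.0,"slide":[-0.1,0,0],"rotation":[0,0,0]}
    - {"hand":6.0,"slide":[-0.1,0,0],"rotation":[0,0,0]}
    - {"hand":6.0,"slide":[-0.1,0,0],"rotation":[0,0,0]}
    - {"hand":6.0,"slide":[-0.1,0,1.5],"rotation":[0,0,0]}
    - {"hand":6.0,"slide":[-0.1,0,3.5],"rotation":[0,0,0]}
    - {"hand":6.0,"slide":[-0.1,0,3.8],"rotation":[0,0,0]}
    - {"hand":0.8,"slide":[-0.1,0,3.8],"rotation":[0,0,0]}
    - {"hand":0.8,"slide":[-0.1,0,3.8],"rotation":[0,0,0]}
    - {"hand":0.8,"slide":[-0.1,0,3.8],"rotation":[0,0,0]}
    - {"hand":0.8,"slide":[-0.1,0,3.8],"rotation":[0,0,0]}
    - {"hand":0.8,"slide":[-0.1,0,3.8],"rotation":[0,0,0]}
    - {"hand":0.8,"slide":[-0.1,0,2.8],"rotation":[0,0,0]}
    - {"hand":0.8,"slide":[-0.1,0,2.0],"rotation":[0,0,0]}
    - {"hand":0.8,"slide":[-0.1,0,1.2],"rotation":[0,0,0]}
    - {"hand":0.8,"slide":[-0.1,0,0.5],"rotation":[0,0,0]}
    - {"hand":0.8,"slide":[-0.1,0,0.0],"rotation":[0,0,0]}
    - {"hand":0.8,"slide":[-0.1,0,-0.4],"rotation":[0,0,0]}
    - {"hand":0.8,"slide":[-0.1,0,-0.7],"rotation":[0,0,0]}
    - {"hand":0.8,"slide":[-0.1,0,-0.9],"rotation":[0,0,0]}
    - {"hand":0.8,"slide":[-0.1,0,-0.9],"rotation":[0,0,0]}

```text
time: 39.1
ee_pos: [0.4614, 0.307, 0.039]
eef_rot: [[-0.0, -0.09, -0.996], [-0.0, -0.996, 0.09], [-1.0, 0.0, 0.0]]
force: [-2.5, -1.3, 1.6]
grip_width: 0.095
```

Emit:
carry_out:
  moves:
    - {"hand":0.8,"slide":[0,0,-0.2],"rotation":[0,0,0]}
    - {"hand":0.8,"slide":[0,0,-0.4],"rotation":[0,0,0]}
    - {"hand":0.8,"slide":[0,0,-0.45],"rotation":[0,0,0]}
    - {"hand":0.8,"slide":[0,0,-0.45],"rotation":[0,0,0]}

```text
time: 39.6
ee_pos: [0.4637, 0.3066, 0.0389]
eef_rot: [[-0.004, -0.091, -0.996], [-0.001, -0.996, 0.091], [-1.0, 0.001, 0.004]]
force: [-11.1, 2.7, 6.8]
grip_width: 0.095
```

Run:
```python
from h import *
go(.5728,-.3410,.12,1.9)
```

```text
slide cm [ -8.1   63.52 -16.71] rot [-0.1241  0.0039 -0.001 ]
```

Emit:
carry_out:
  moves:
    - {"hand":0.8,"slide":[0,0,1.2],"rotation":[0,0,0]}
    - {"hand":0.8,"slide":[-4,0,1.5],"rotation":[0,0,0]}
    - {"hand":0.8,"slide":[-8.1,2,1.5],"rotation":[0,0,0]}
    - {"hand":0.8,"slide":[-8.1,8,0],"rotation":[-0.03,0,0]}
    - {"hand":0.8,"slide":[-8.1,14,-2],"rotation":[-0.06,0,0]}
    - {"hand":2,"slide":[-8.1,20,-5],"rotation":[-0.09,0,0]}
    - {"hand":4,"slide":[-8.1,26,-8],"rotation":[-0.124,0,0]}
    - {"hand":6.4,"slide":[-8.1,32,-11],"rotation":[-0.124,0,0]}
    - {"hand":6.4,"slide":[-8.1,38,-13],"rotation":[-0.124,0,0]}
    - {"hand":6.4,"slide":[-8.1,44,-15],"rotation":[-0.124,0,0]}
    - {"hand":6.4,"slide":[-8.1,50,-16.4],"rotation":[-0.124,0,0]}
    - {"hand":6.4,"slide":[-8.1,56,-16.4],"rotation":[-0.124,0,0]}
    - {"hand":6.4,"slide":[-8.1,63.5,-16.4],"rotation":[-0.124,0,0]}
    - {"hand":6.4,"slide":[-8.1,63.5,-16.4],"rotation":[-0.124,0,0]}
    - {"hand":6.4,"slide":[-8.1,63.5,-16.4],"rotation":[-0.124,0,0]}
    - {"hand":6.4,"slide":[-8.1,63.5,-16.4],"rotation":[-0.124,0,0]}
    - {"hand":6.4,"slide":[-8.1,63.5,-16.4],"rotation":[-0.124,0,0]}

```text
time: 41.72
ee_pos: [0.5721, -0.3389, 0.12]
eef_rot: [[-0.0, 0.035, -0.999], [0.0, -0.999, -0.035], [-1.0, -0.0, 0.0]]
force: [-0.0, -0.1, -0.0]
grip_width: 0.746
```

Emit:
carry_out:
  moves:
    - {"hand":6.4,"slide":[4,0.05,-0.1],"rotation":[0,0,0]}
    - {"hand":6.4,"slide":[8.2,0.05,-0.1],"rotation":[0,0,0]}
    - {"hand":6.4,"slide":[8.2,0.05,-0.1],"rotation":[0,0,0]}
    - {"hand":6.4,"slide":[8.2,0.05,-0.1],"rotation":[0,0,0]}
    - {"hand":6.4,"slide":[8.2,0.05,-0.1],"rotation":[0,0,0]}
    - {"hand":4.5,"slide":[8.2,0.05,-0.1],"rotation":[0,0,0]}
    - {"hand":4.5,"slide":[8.2,0.05,-0.1],"rotation":[0,0,0]}
    - {"hand":4.5,"slide":[8.2,0.05,-0.1],"rotation":[0,0,0]}
    - {"hand":4.5,"slide":[8.2,0.05,-0.1],"rotation":[0,0,0]}
    - {"hand":4.5,"slide":[8.2,0.05,-0.1],"rotation":[0,0,0]}
    - {"hand":4.5,"slide":[7.5,0.05,-0.1],"rotation":[0,0,0]}
    - {"hand":4.5,"slide":[6.4,0.05,-0.1],"rotation":[0,0,0]}
    - {"hand":4.5,"slide":[6.1,0.05,-0.1],"rotation":[0,0,0]}
    - {"hand":4.5,"slide":[6.1,0.05,-0.1],"rotation":[0,0,0]}

```text
time: 43.48
ee_pos: [0.573, -0.3412, 0.0595]
eef_rot: [[0.001, 0.033, -0.999], [-0.0, -0.999, -0.033], [-1.0, 0.0, -0.001]]
force: [-0.7, -0.4, -1.0]
grip_width: 0.588
```

Run:
```python
from h import *
go(.5600,-.08,.0595,-2);go(.375,.04,.0595,-5.2);go(.375,.12,.0595,-5.2);go(.4,.375,.053,-5.2);print(read_state()["ee_pos"])
```

```text
slide cm [-1.000e-02 -2.615e+01  4.200e-01] rot [ 0.0683 -0.0006 -0.0003]
slide cm [-2.000e-02 -3.876e+01  1.851e+01] rot [ 0.1241 -0.0006 -0.0003]
slide cm [-3.000e-02 -4.675e+01  1.825e+01] rot [ 0.1241 -0.0006 -0.0003]
slide cm [  0.62 -72.15  14.9 ] rot [ 0.1241 -0.0006 -0.0003]
[ 0.57296171 -0.34116991  0.05952597]
```

Emit:
carry_out:
  moves:
    - {"hand":4.5,"slide":[0,-5,0],"rotation":[0,0,0]}
    - {"hand":4.5,"slide":[0,-10,0.1],"rotation":[0,0,0]}
    - {"hand":4.5,"slide":[0,-15,0.2],"rotation":[0.03,0,0]}
    - {"hand":4.5,"slide":[0,-20,0.3],"rotation":[0.05,0,0]}
    - {"hand":4.5,"slide":[0,-26,0.4],"rotation":[0.068,0,0]}
    - {"hand":4.5,"slide":[0,-29,5],"rotation":[0.09,0,0]}
    - {"hand":4.5,"slide":[0,-32,10],"rotation":[0.11,0,0]}
    - {"hand":4.5,"slide":[0,-35.5,14.5],"rotation":[0.124,0,0]}
    - {"hand":4.5,"slide":[0,-38.7,18.5],"rotation":[0.124,0,0]}
    - {"hand":4.5,"slide":[0,-42.7,18.4],"rotation":[0.124,0,0]}
    - {"hand":4.5,"slide":[0,-46.7,18.3],"rotation":[0.124,0,0]}
    - {"hand":4.5,"slide":[0,-52,17.5],"rotation":[0.124,0,0]}
    - {"hand":4.5,"slide":[0,-57,16.8],"rotation":[0.124,0,0]}
    - {"hand":4.5,"slide":[0,-62,16.2],"rotation":[0.124,0,0]}
    - {"hand":4.5,"slide":[0.3,-67,15.5],"rotation":[0.124,0,0]}
    - {"hand":4.5,"slide":[0.6,-72.2,14.9],"rotation":[0.124,0,0]}
    - {"hand":4.5,"slide":[0.6,-72.2,14.9],"rotation":[0.124,0,0]}
    - {"hand":4.5,"slide":[0.6,-72.2,14.9],"rotation":[0.124,0,0]}
    - {"hand":4.5,"slide":[0.6,-72.2,14.9],"rotation":[0.124,0,0]}

```text
time: 45.85
ee_pos: [0.3993, 0.3741, 0.0528]
eef_rot: [[-0.001, -0.092, -0.996], [-0.001, -0.996, 0.092], [-1.0, 0.001, 0.001]]
force: [0.4, -0.4, -0.4]
grip_width: 0.589
```

Run:
```python
from h import *
go(.4,.375,.039,-5.2)
save("top","t8.png"); save("scene","s8.png")
a=cv2.imread("pics/t8.png")[180:280,95:295];b=cv2.imread("pics/s8.png")[190:280,100:280]
cv2.imwrite("pics/v8.png",np.vstack([cv2.resize(a,(520,260),interpolation=cv2.INTER_CUBIC),cv2.resize(b,(520,260),interpolation=cv2.INTER_CUBIC)]))
```

```text
slide cm [ 1.38 -0.1  -0.06] rot [-0.0009  0.0011 -0.0012]
```

View pics/v8.png

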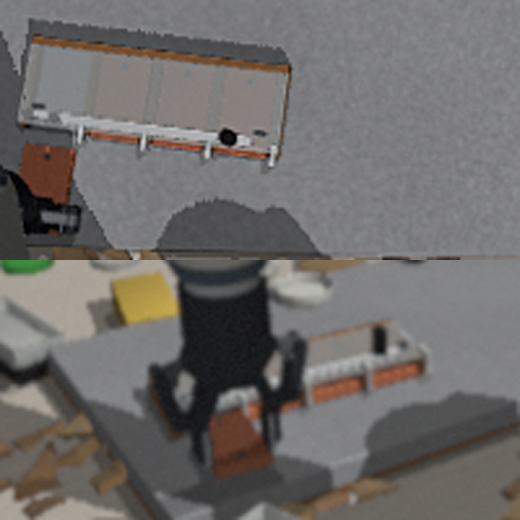

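Emit:
carry_out:
  moves:
    - {"hand":4.5,"slide":[0.7,0,0],"rotation":[0,0,0]}
    - {"hand":4.5,"slide":[1.3,0,0],"rotation":[0,0,0]}
    - {"hand":4.5,"slide":[1.3,0,-1],"rotation":[0,0,0]}
    - {"hand":4.5,"slide":[1.3,0,-2],"rotation":[0,0,0]}
    - {"hand":4.5,"slide":[1.3,0,-3],"rotation":[0,0,0]}
    - {"hand":4.5,"slide":[1.3,0,-3],"rotation":[0,0,0]}

```text
time: 46.7
ee_pos: [0.4301, 0.3728, 0.0402]
eef_rot: [[0.0, -0.091, -0.996], [0.0, -0.996, 0.091], [-1.0, -0.0, -0.0]]
force: [-0.3, -1.1, 5.9]
grip_width: 0.583
```

Emit:
carry_out:
  moves:
    - {"hand":4.5,"slide":[0,0.0,-1],"rotation":[0,0,0]}
    - {"hand":4.5,"slide":[0,0.0,-2],"rotation":[0,0,0]}
    - {"hand":4.5,"slide":[0,0.0,-2.9],"rotation":[0,0,0]}
    - {"hand":4.5,"slide":[0,0.0,-2.9],"rotation":[0,0,0]}

```text
time: 47.2
ee_pos: [0.4589, 0.3702, 0.0402]
eef_rot: [[0.0, -0.091, -0.996], [0.0, -0.996, 0.091], [-1.0, -0.0, -0.0]]
force: [-0.3, -1.1, 6.4]
grip_width: 0.586
```

Emit:
carry_out:
  moves:
    - {"hand":6.0,"slide":[0,0,0],"rotation":[0,0,0]}
    - {"hand":6.0,"slide":[0,0,0],"rotation":[0,0,0]}
    - {"hand":6.0,"slide":[0,0,0],"rotation":[0,0,0]}
    - {"hand":6.0,"slide":[0,0,1.5],"rotation":[0,0,0]}
    - {"hand":6.0,"slide":[0,0,3.5],"rotation":[0,0,0]}
    - {"hand":6.0,"slide":[0,0,3.8],"rotation":[0,0,0]}
    - {"hand":0.8,"slide":[0.1,0,3.8],"rotation":[0,0,0]}
    - {"hand":0.8,"slide":[0.1,0,3.8],"rotation":[0,0,0]}
    - {"hand":0.8,"slide":[0.1,0,3.8],"rotation":[0,0,0]}
    - {"hand":0.8,"slide":[0.1,0,3.8],"rotation":[0,0,0]}
    - {"hand":0.8,"slide":[0.1,0,3.8],"rotation":[0,0,0]}
    - {"hand":0.8,"slide":[0.1,0,2.8],"rotation":[0,0,0]}
    - {"hand":0.8,"slide":[0.1,0,2.0],"rotation":[0,0,0]}
    - {"hand":0.8,"slide":[0.1,0,1.2],"rotation":[0,0,0]}
    - {"hand":0.8,"slide":[0.1,0,0.5],"rotation":[0,0,0]}
    - {"hand":0.8,"slide":[0.1,0,0.0],"rotation":[0,0,0]}
    - {"hand":0.8,"slide":[0.1,0,-0.4],"rotation":[0,0,0]}
    - {"hand":0.8,"slide":[0.1,0,-0.7],"rotation":[0,0,0]}
    - {"hand":0.8,"slide":[0.1,0,-1.0],"rotation":[0,0,0]}
    - {"hand":0.8,"slide":[0.1,0,-1.15],"rotation":[0,0,0]}

```text
time: 49.7
ee_pos: [0.4697, 0.369, 0.039]
eef_rot: [[-0.001, -0.091, -0.996], [-0.0, -0.996, 0.091], [-1.0, 0.0, 0.001]]
force: [-8.1, 1.3, 3.8]
grip_width: 0.094
```

Emit:
carry_out:
  moves:
    - {"hand":0.8,"slide":[0,0,-0.1],"rotation":[0,0,0]}
    - {"hand":0.8,"slide":[0,0,-0.15],"rotation":[0,0,0]}
    - {"hand":0.8,"slide":[0,0,-0.15],"rotation":[0,0,0]}

```text
time: 50.08
ee_pos: [0.4697, 0.369, 0.0389]
eef_rot: [[-0.003, -0.091, -0.996], [-0.001, -0.996, 0.091], [-1.0, 0.001, 0.003]]
force: [-9.3, 0.5, 5.8]
grip_width: 0.095
```

Run:
```python
from h import *
go(.478,.185,.14,-5.4)
```

```text
slide cm [-10.09  18.26  -2.47] rot [ 0.0035  0.0029 -0.0011]
```

Emit:
carry_out:
  newtons: 30
  moves:
    - {"hand":0.8,"slide":[0,0,1.2],"rotation":[0,0,0]}
    - {"hand":0.8,"slide":[-4,0,1.5],"rotation":[0,0,0]}
    - {"hand":0.8,"slide":[-10,0,1.5],"rotation":[0,0,0]}
    - {"hand":2,"slide":[-10,5,0],"rotation":[0,0,0]}
    - {"hand":4,"slide":[-10,10,-2],"rotation":[0,0,0]}
    - {"hand":4,"slide":[-10,15,-2.2],"rotation":[0,0,0]}
    - {"hand":4,"slide":[-10,18.2,-2.2],"rotation":[0,0,0]}
    - {"hand":4,"slide":[-10,18.2,-2.2],"rotation":[0,0,0]}
    - {"hand":4,"slide":[-10,18.2,-2.2],"rotation":[0,0,0]}
    - {"hand":4,"slide":[-10,18.2,-2.2],"rotation":[0,0,0]}

```text
time: 51.32
ee_pos: [0.4772, 0.1869, 0.1391]
eef_rot: [[0.001, -0.089, -0.996], [0.0, -0.996, 0.089], [-1.0, -0.0, -0.001]]
force: [-0.3, -0.3, -0.8]
grip_width: 0.47
```

Run:
```python
from h import *
go(.478,.185,.074,-5.4); s=read_state(); print(s["ee_pos"],s["grip_width"])
save("top","t9.png");save("scene","s9.png")
a=cv2.imread("pics/t9.png")[180:280,95:295];b=cv2.imread("pics/s9.png")[150:250,140:300]
cv2.imwrite("pics/v9.png",np.vstack([cv2.resize(a,(520,260),interpolation=cv2.INTER_CUBIC),cv2.resize(b,(520,325),interpolation=cv2.INTER_CUBIC)]))
```

```text
slide cm [ 6.51  0.18 -0.09] rot [ 0.0048 -0.0008  0.0004]
[0.47724899 0.18686403 0.13910696] 0.46978724812411765
```

View pics/v9.png

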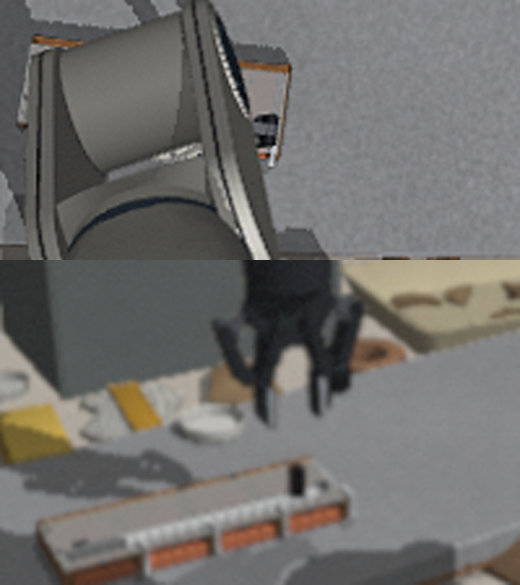

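Emit:
carry_out:
  newtons: 30
  moves:
    - {"hand":4,"slide":[3,0.15,-0.08],"rotation":[0,0,0]}
    - {"hand":4,"slide":[6.5,0.15,-0.08],"rotation":[0,0,0]}
    - {"hand":4,"slide":[6.5,0.15,-0.08],"rotation":[0,0,0]}
    - {"hand":4,"slide":[6.5,0.15,-0.08],"rotation":[0,0,0]}
    - {"hand":1,"slide":[6.5,0.15,-0.08],"rotation":[0,0,0]}
    - {"hand":1,"slide":[6.5,0.15,-0.08],"rotation":[0,0,0]}
    - {"hand":1,"slide":[6.5,0.15,-0.08],"rotation":[0,0,0]}
    - {"hand":1,"slide":[6.5,0.15,-0.08],"rotation":[0,0,0]}
    - {"hand":1,"slide":[6.5,0.15,-0.08],"rotation":[0,0,0]}

```text
time: 52.55
ee_pos: [0.4785, 0.1847, 0.0753]
eef_rot: [[0.002, -0.091, -0.996], [0.001, -0.996, 0.091], [-1.0, -0.001, -0.002]]
force: [-1.6, 1.3, 7.5]
grip_width: 0.171
```

Emit:
carry_out:
  moves:
    - {"hand":1,"slide":[0,-0.5,0],"rotation":[0,0,0]}
    - {"hand":1,"slide":[0,-1,0],"rotation":[0,0,0]}
    - {"hand":1,"slide":[0,-1.5,0],"rotation":[0,0,0]}
    - {"hand":1,"slide":[0,-2,0],"rotation":[0,0,0]}
    - {"hand":1,"slide":[0,-2.5,0],"rotation":[0,0,0]}
    - {"hand":1,"slide":[0,-2.9,0],"rotation":[0,0,0]}
    - {"hand":1,"slide":[0,-3.2,0],"rotation":[0,0,0]}
    - {"hand":1,"slide":[0,-3.3,0],"rotation":[0,0,0]}
    - {"hand":1,"slide":[0,-3.3,0],"rotation":[0,0,0]}

```text
time: 53.68
ee_pos: [0.4815, 0.2167, 0.0753]
eef_rot: [[0.002, -0.09, -0.996], [-0.0, -0.996, 0.09], [-1.0, 0.0, -0.002]]
force: [1.0, -5.4, 7.8]
grip_width: 0.172
```

Emit:
carry_out:
  moves:
    - {"hand":1,"slide":[0,-0.2,0],"rotation":[0,0,0]}
    - {"hand":1,"slide":[0,-0.3,0],"rotation":[0,0,0]}
    - {"hand":1,"slide":[0,-0.3,0],"rotation":[0,0,0]}

```text
time: 54.05
ee_pos: [0.4815, 0.217, 0.0753]
eef_rot: [[0.001, -0.089, -0.996], [-0.004, -0.996, 0.089], [-1.0, 0.004, -0.001]]
force: [2.1, -20.9, 13.9]
grip_width: 0.169
```

Emit:
carry_out:
  moves:
    - {"hand":1,"slide":[0,0.2,0],"rotation":[0,0,0]}
    - {"hand":4,"slide":[0,0.2,0],"rotation":[0,0,0]}
    - {"hand":4,"slide":[0,0.2,0],"rotation":[0,0,0]}
    - {"hand":4,"slide":[0,0.2,0],"rotation":[0,0,0]}
    - {"hand":4,"slide":[0,0.2,0],"rotation":[0,0,0]}
    - {"hand":4,"slide":[-4,0.2,0],"rotation":[0,0,0]}
    - {"hand":4,"slide":[-8,0.2,0],"rotation":[0,0,0]}
    - {"hand":4,"slide":[-12,6,2],"rotation":[0,0,0]}
    - {"hand":4,"slide":[-12,12,4],"rotation":[0,0,0]}
    - {"hand":4,"slide":[-12,18,6],"rotation":[0,0,0]}
    - {"hand":4,"slide":[-12,24,6],"rotation":[0,0,0]}
    - {"hand":4,"slide":[-12,30,6],"rotation":[0,0,0]}
    - {"hand":4,"slide":[-12,30,6],"rotation":[0,0,0]}
    - {"hand":4,"slide":[-12,30,6],"rotation":[0,0,0]}
    - {"hand":4,"slide":[-12,30,6],"rotation":[0,0,0]}

```text
time: 55.92
ee_pos: [0.394, -0.0721, 0.1939]
eef_rot: [[-0.0, -0.089, -0.996], [0.0, -0.996, 0.089], [-1.0, -0.0, 0.0]]
force: [-0.2, -0.6, 0.3]
grip_width: 0.468
```

Run:
```python
from h import *
save("top","t10.png"); im=cv2.imread("pics/t10.png")
print("knob (z .094) compare")
g=im.max(axis=2).astype(int); m=((g<45)).astype(np.uint8); m[:205]=0;m[245:]=0;m[:,:110]=0;m[:,200:]=0
n,l,st,c=cv2.connectedComponentsWithStats(m)
for i in range(1,n):
    if st[i,4]>6: print(st[i],pt("top",c[i],.094))
a=im[135:265,95:410]; cv2.imwrite("pics/v10.png",np.vstack([cv2.resize(a,(788,325),interpolation=cv2.INTER_CUBIC),cv2.resize(im[190:240,95:215],(788,270)[:2] if 0 else (788,270),interpolation=cv2.INTER_CUBIC)]))
a0=cv2.imread("pics/top0.png")
for r in ((140,165,183,212),(138,156,248,266)): print(np.abs(im[r[0]:r[1],r[2]:r[3]].astype(int)-a0[r[0]:r[1],r[2]:r[3]]).mean())
```

```text
knob (z .094) compare
[167 228   7   6  33] [0.48073913 0.21524558 0.094     ]
44.83126436781609
15.110082304526749
```

View pics/v10.png

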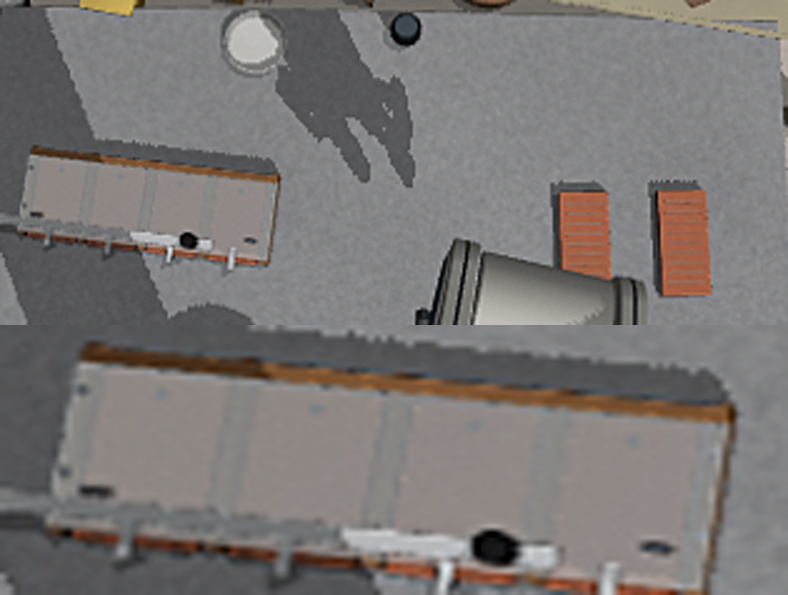

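Run:
```python
from h import *
print(hand_in())
```

```text
the job is handed in; nothing more can be done
None
```

All four short tiles are home in the rack and the comb is locked; I handed the job in at about 56 s on the robot's clock. All three row tiles were present: I pushed a, b and c straight out of the row. d went into bay 0, a into bay 1, b into bay 2 and c into bay 3.

**Tiles:** Each one was pushed until it met the back stop, at about 8–12 N. The four stopping points advanced evenly from bay to bay (about 6 mm each), as the rack's angle predicts. The last picture shows a tile in every bay.

**Comb:** I slid it by the knob until it met a hard stop at about 21 N. The arm measured 32.4 mm of travel and the camera measured about 31 mm; I put the 1 mm difference down to camera error. The last picture shows the teeth in front of the tiles.

**Blanks:** They had not moved after the three pushes. I did not measure them again after tiles b and c were lifted away, and in the last picture the arm partly hides one.

**Dish and loupe:** They look to be in place in the last picture. A pixel comparison with the first picture did differ there (44.8 and 15.1 mean grey levels), which I put down to shadows and did not check further.

I saw no sign of tile_d being knocked aside or of the grip slackening.

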